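# Clear the carton labeller's catch tray into the specimen tote

### The arm

A 6-joint arm with a two-finger parallel gripper is mounted at the origin on the work surface. World frame = base frame: x ahead of the robot, y to its left, z up, the work surface at z = 0. Lengths are in m, angles in degrees, forces in N, time in s.
With the tool pointing down it reaches from about 0.4 to 0.825 m from the base axis. Payload 7 kg.
Tool frame: the origin (TCP) lies midway between the tips of the shut fingers; the grasp point (between the pads) lies 19 mm behind it; z points along the fingers, y is the line along which they close (so a half turn about z gives the same grasp; the last joint's range is limited). The gripper opens to 88 mm and grips with 3 to 60 N. Pads are 19 mm wide; open, the fingers measure 130 mm over their backs; the gripper's body (78 mm by 193 mm) begins 47 mm behind the grasp point.
Start: joints at [-60.155, 20.546, 0.682, 0, -70.136, -16.507], TCP at [0.156, -0.657, 0.227] pointing down, gripper open.
Joint ranges: [-176.03, 176.03], [-82.01, 121.73], [-58.28, 71.71], [-173.87, 95.51], [-174.79, -0.11], [-173.66, 173.66]. Speed limits (degrees/s): [136.94, 136.94, 172.46, 180, 180, 180].

### API

Orientations are given as [roll, pitch, yaw] about the fixed x, y, z axes, in that order (R = Rz(yaw) Ry(pitch) Rx(roll)).
In Python, from plant import get_state, optics, order gives the robot as it stands. The module is installed in compiled form; this text tells all that it offers.
- The arm moves only by the tool send_rows, never from a script. Its argument "moves" is a list of rows, each an object with "slide": the shift along the tool's x, y, z as a fraction of full scale, a list of three; "turn": the turn about the tool's z as a fraction of full scale; "gripper": the opening, from 0 (shut) to 1 (fully open). A call has exactly 5 rows; each row is the pose to reach, as a shift and turn from the pose commanded when the call began, along the tool's axes at that moment; what a row does not reach only later rows make up. Full scale, the value 1, is 150 mm for a shift and 90 degrees for a turn. A row lasts 1/12 s, in which the tool goes at most 41.7 mm and 7.16 degrees, less where a joint would pass 70% of its speed; a pose out of reach is approached as far as the arm can. A call with a number of a shift or a turn outside -1 to 1 is refused whole. A call with a gripper value outside its range is refused whole. The fingers move at their own pace and stop on an object; "newtons" is the grip in N (left out, the last holds). Time passes only in rows, so rows that repeat a pose let the fingers close, or fill a call up. It gives the time, the measured TCP pose, the force, the opening and the grip force at its end, in the units of the state.
- get_state(): the state, without advancing time (a new reading comes with each control period).
- optics.capture(name): name is "side" or "top" or "wrist"; returns a dict with "img" (400x640x3 uint8, red, green, blue), "intrinsics" (3x3 intrinsics, pixels), "dist" ([k1, k2, p1, p2, k3] as OpenCV has them; the pictures are not rectified), "origin" and "attitude" of the camera in the world. Camera axes: x right, y down, z forward; pixel columns grow to the right and rows downward; lengths in m; the calibration is good to about 2 mm. A picture is of the moment at which its call begins. There is no depth.
- order.close_job(): hands the job in; it is judged then, once.
Trained networks look in the newest picture that a camera, given by its name, has taken for a name from the list of things; names that differ only in an ending like _2 or _b are one class to them, and where a whole thing is asked for, a point or a joint stands for the part that bears it (a point fixed in the world has none). Each returns a list of dicts, best first, with "p" (0 to 1); they miss things now and then, are a little off and sometimes report something else, mostly with a low value. They report only what shows in the picture. A call takes as long as a camera call.
- optics.look_for(camera, name): "location" ([x, y, z] in m, in world coordinates, good to about 4 mm: the middle of the surface that is visible of it).
The state is a dict: "time_s": time; "joints": joint angles; "qd": joint speeds; "joint_torque": joint torques, N m; "tcp_pos": TCP position; "eef_rot": TCP orientation; "contact_force": force on the tool from outside, world axes, zero at the start; "moment": the same for the moment, N m; "gripper_width": finger opening in m; "gripper_force": force on a finger pad.
Only numpy, scipy, OpenCV 4.12 (cv2) and the standard library are available. Lean on these libraries where they do the work, as an engineer would, in place of code of your own. Each camera call takes 0.05 s, during which the arm holds its last target. There are 200 camera calls.

### The job

Clear the labeller's catch tray: first stop the labeller by swinging its lever right over, then pack every specimen carton into the blue tote, lying flat on the tote floor in one layer, label side up and square with the tote's sides (turn over any that fell label down). When all are packed, swing the lever right back to set the labeller running again; never handle a carton while it is running, and leave the bottle, the wipes box and the tape roll where they are.

Things in the scene. Friction and masses are not known exactly. Their poses are not given: they have to be found in the camera images.
- labeller: Tabletop label applicator with its catch tray, fixed. Origin on the table under the tray centre; x from tray to machine (away from the robot), y left. Chute 115 mm wide rises (from x 120, 35 high) from the tray's far wall to the white machine: x 220 to 520 mm, y -85 to 85, 96 high, blue head at x 365 to 435 up to 231 high. Grey control box x 137 to 237, y 105 to 205, 30 high, carries the lever.
- tray (a point): Centre of the catch tray's floor (its top face, 4 mm above the table), axes as the labeller. Steel tray 262 mm (x) by 302 mm (y) outside, walls 4 mm thick, their tops 14 mm above the table.
- lever (a joint): Run/stop lever on the control box, a steel stick 80 mm long with a red ball end on a small block, pivoting about the labeller's x axis. 0 = run, leaning 0.5 rad to the labeller's +y (left, away from the chute, beside the green lamp); grows to 1.0 = stopped, leaning 0.5 rad to -y (towards the chute, beside the red lamp). It stays where it is left and moves with a light push.
- lever_tip (a point): Centre of the red ball, 26 mm across, on the upper end of the run/stop lever, 80 mm from its pivot; the pivot is 52 mm above the table.
- tote: Open blue plastic tote, fixed. Origin under its centre, z up; 240 mm along x and 260 mm along y outside, 70 mm high, walls and floor 5 mm thick (a moulded rim and ribs stand out 5 mm more). Floor top at z = 5 mm.
- wash_bottle: White plastic wash bottle with red cap and bent spout, 64 mm across, 213 mm high, standing on the table, loose; origin at the centre of its underside. To be left alone.
- wipes_box: Green cardboard box of wipes 120 x 130 x 90 mm high, loose; origin at the centre of its underside. To be left alone.
- tape_roll: Roll of white label tape lying flat, a ring 100 mm across and 22 mm high, loose; origin at the centre of its underside. To be left alone.
- carton_1: Brown cardboard specimen carton 76 x 52 x 28 mm, about 90 g, loose, at first in the catch tray (three or four are there, the rest absent). Origin at its centre; x along its 76 mm length, y along its 52 mm width, z out of the face that carries the white label with a green band; the other face is plain with a strip of tape. Some start label down.
- carton_2: Brown cardboard specimen carton 76 x 52 x 28 mm, about 90 g, loose, at first in the catch tray (three or four are there, the rest absent). Origin at its centre; x along its 76 mm length, y along its 52 mm width, z out of the face that carries the white label with a green band; the other face is plain with a strip of tape. Some start label down.
- carton_3: Brown cardboard specimen carton 76 x 52 x 28 mm, about 90 g, loose, at first in the catch tray (three or four are there, the rest absent). Origin at its centre; x along its 76 mm length, y along its 52 mm width, z out of the face that carries the white label with a green band; the other face is plain with a strip of tape. Some start label down.
- carton_4: Brown cardboard specimen carton 76 x 52 x 28 mm, about 90 g, loose, at first in the catch tray (three or four are there, the rest absent). Origin at its centre; x along its 76 mm length, y along its 52 mm width, z out of the face that carries the white label with a green band; the other face is plain with a strip of tape. Some start label down.

How it is judged (in metres and radians):
On the way, in this order (a step that is already met when the one before it is completed fails the run):
1. the labeller is stopped: its lever swung right over (value of joint lever above 0.85 rad), for 0.2 s.
2. with the labeller still stopped, every carton lies flat on the tote floor, label up and square with its sides, let go (value of joint lever above 0.85 rad and angle between each of carton_1, carton_2, carton_3, carton_4's own z axis and vertical below 0.15 rad and z of each of carton_1, carton_2, carton_3, carton_4 in the frame of tote below 0.027 m and x of carton_1 in the frame of tote between -0.115 and 0.115 m and y of carton_1 in the frame of tote between -0.125 and 0.125 m and (angle between the x axis of carton_1 and the x axis of tote, either way round below 0.2 rad or angle between the x axis of carton_1 and the y axis of tote, either way round below 0.2 rad) and x of carton_2 in the frame of tote between -0.115 and 0.115 m and y of carton_2 in the frame of tote between -0.125 and 0.125 m and (angle between the x axis of carton_2 and the x axis of tote, either way round below 0.2 rad or angle between the x axis of carton_2 and the y axis of tote, either way round below 0.2 rad) and x of carton_3 in the frame of tote between -0.115 and 0.115 m and y of carton_3 in the frame of tote between -0.125 and 0.125 m and (angle between the x axis of carton_3 and the x axis of tote, either way round below 0.2 rad or angle between the x axis of carton_3 and the y axis of tote, either way round below 0.2 rad) and x of carton_4 in the frame of tote between -0.115 and 0.115 m and y of carton_4 in the frame of tote between -0.125 and 0.125 m and (angle between the x axis of carton_4 and the x axis of tote, either way round below 0.2 rad or angle between the x axis of carton_4 and the y axis of tote, either way round below 0.2 rad) and contact force between the fingers and carton_1 below 0.5 N and contact force between the fingers and carton_2 below 0.5 N and contact force between the fingers and carton_3 below 0.5 N and contact force between the fingers and carton_4 below 0.5 N), for 0.2 s.
At the end, for the whole second after the job is handed in: The lever is back at run (below 0.15 rad) and every carton is at rest in the tote, flat on its floor in one layer (its centre less than 27 mm above the tote's underside), label up within 0.15 rad and square with the tote's sides, either way round, within 0.2 rad (value of joint lever below 0.15 rad and angle between each of carton_1, carton_2, carton_3, carton_4's own z axis and vertical below 0.15 rad and z of each of carton_1, carton_2, carton_3, carton_4 in the frame of tote below 0.027 m and x of carton_1 in the frame of tote between -0.115 and 0.115 m and y of carton_1 in the frame of tote between -0.125 and 0.125 m and (angle between the x axis of carton_1 and the x axis of tote, either way round below 0.2 rad or angle between the x axis of carton_1 and the y axis of tote, either way round below 0.2 rad) and x of carton_2 in the frame of tote between -0.115 and 0.115 m and y of carton_2 in the frame of tote between -0.125 and 0.125 m and (angle between the x axis of carton_2 and the x axis of tote, either way round below 0.2 rad or angle between the x axis of carton_2 and the y axis of tote, either way round below 0.2 rad) and x of carton_3 in the frame of tote between -0.115 and 0.115 m and y of carton_3 in the frame of tote between -0.125 and 0.125 m and (angle between the x axis of carton_3 and the x axis of tote, either way round below 0.2 rad or angle between the x axis of carton_3 and the y axis of tote, either way round below 0.2 rad) and x of carton_4 in the frame of tote between -0.115 and 0.115 m and y of carton_4 in the frame of tote between -0.125 and 0.125 m and (angle between the x axis of carton_4 and the x axis of tote, either way round below 0.2 rad or angle between the x axis of carton_4 and the y axis of tote, either way round below 0.2 rad) and linear speed of each of carton_1, carton_2, carton_3, carton_4 below 0.03 m/s); the robot touches nothing.
It fails at once if a carton is handled while the labeller is running (lever under 0.5 rad) (value of joint lever below 0.5 rad and (contact force between the fingers and carton_1 above 1 N or contact force between the fingers and carton_2 above 1 N or contact force between the fingers and carton_3 above 1 N or contact force between the fingers and carton_4 above 1 N)).
It fails at once if the wash bottle, wipes box or tape roll is moved more than 30 mm or the bottle knocked over (distance of any of wash_bottle, wipes_box, tape_roll from where it was at the start of the episode above 0.03 m or angle between wash_bottle's own z axis and vertical above 0.4 rad).
Of carton_1, carton_2, carton_3, carton_4 only 3 to 4 are there at a start; the rules pass over those that are not, and their reading is None.
At some moment in a run one of carton_1, carton_2, carton_3, carton_4 may be knocked a few centimetres aside while the robot is not near it.
Once in a run the grip may slacken for a moment while it holds something.
It also fails if it takes over 210 s, if anything falls off the work surface, if the arm or the gripper's body presses on something with over 40 N, if the wrist force passes 120 N, or if a joint passes its speed limit or range.

## Working session

There is one attempt and no reset: what is moved stays moved. The work goes in short steps, Python scripts to look and compute and a tool call to move; the robot and the scene stay as the last step left them, time stands still between calls to the robot, and variables do not carry over. Pictures are saved under pics/ and viewed, at most 14 in all, crops included, and the job is handed in when it is done.

Besides the shell and the picture viewer there is one more tool, called after "Call:" in YAML: its name, and indented under it one key for each argument. send_rows: Moves the arm, as the interface text tells. Shift numbers are shares of 150 mm and turn numbers shares of 90 degrees, none past 1 either way. Its arguments: {"type":"object","properties":{"moves":{"type":"array"},"newtons":{"type":"number"}},"required":["moves"]}

```bash
mkdir -p pics; cat > h.py <<'E'
import numpy as np, cv2
from scipy.spatial.transform import Rotation as R
from plant import get_state, optics, order
def cap(n,save=None):
    c=optics.capture(n)
    if save: cv2.imwrite('pics/'+save+'.png',c['img'][:,:,::-1])
    return c
def att(c):
    A=np.array(c['attitude'],float)
    if A.shape==(3,3): return A
    return R.from_euler('xyz',A,degrees=True).as_matrix()
def ray(c,uv):
    p=cv2.undistortPoints(np.array([[uv]],float),np.array(c['intrinsics'],float),np.array(c['dist'],float))[0,0]
    return np.array(c['origin'],float),att(c)@np.array([p[0],p[1],1])
def onz(c,uv,z):
    o,d=ray(c,uv); return o+d*(z-o[2])/d[2]
def proj(c,P):
    A=att(c);t=-A.T@np.array(c['origin'],float)
    return cv2.projectPoints(np.array(P,float).reshape(-1,3),cv2.Rodrigues(A.T)[0],t,np.array(c['intrinsics'],float),np.array(c['dist'],float))[0][:,0]
def tri(cs,uvs):
    M=np.zeros((3,3));b=np.zeros(3)
    for c,u in zip(cs,uvs):
        o,d=ray(c,u);d/=np.linalg.norm(d);P=np.eye(3)-np.outer(d,d);M+=P;b+=P@o
    return np.linalg.solve(M,b)
def tool(dxyz):
    "world shift -> tool slide fractions"
    s=get_state();return R.from_euler('xyz',s['eef_rot'],degrees=True).as_matrix().T@np.array(dxyz)/0.15
E
python3 - <<'E'
from h import *
s=get_state();print(s)
for n in('top','side'):
    c=cap(n,n+'0');print(n,c['origin'],c['attitude'])
    for k in('carton_1','lever_tip','lever','tote','labeller','wash_bottle','wipes_box','tape_roll'):
        print(k,[(np.round(d['location'],3).tolist(),round(d['p'],2)) for d in optics.look_for(n,k)])
E
```

```text
{'time_s': 0.0, 'joints': array([-6.01546646e+01,  2.05907243e+01,  6.33074865e-01, -1.94997877e-02,
       -7.01343657e+01, -1.65060291e+01]), 'qd': array([ 0.05249312,  0.14052567,  0.04759365,  0.10157468,  0.02651532,
       -0.0249113 ]), 'joint_torque': array([ 1.81842082e-03, -5.82716811e+01,  2.93071175e+01,  6.99735090e+00,
        6.83311999e-03, -1.44059295e-04]), 'tcp_pos': array([ 0.15558299, -0.65632565,  0.22562734]), 'eef_rot': array([ 1.79906568e+02, -8.56988543e-03, -1.66667328e+02]), 'contact_force': array([ 0.18828617,  0.34999585, -0.11778406]), 'moment': array([0.01118419, 0.011319  , 0.01405269]), 'gripper_force': 0.0, 'gripper_width': 0.0872583556652362}
top [ 0.40147928 -0.11178807  1.3830629 ] [-172.48042271   -1.07711912  -90.18773924]
carton_1 [([0.547, -0.35, 0.03], 0.79), ([0.55, -0.202, 0.03], 0.76), ([0.446, -0.336, 0.033], 0.67), ([0.442, -0.197, 0.03], 0.65)]
lever_tip [([0.688, -0.09, 0.13], 0.44)]
lever [([0.553, -0.204, 0.032], 0.73), ([0.682, -0.088, 0.133], 0.44)]
tote [([0.511, 0.325, 0.003], 0.94)]
labeller [([0.676, -0.278, 0.058], 0.79)]
wash_bottle []
wipes_box [([0.419, -0.553, 0.088], 0.65), ([0.684, -0.086, 0.132], 0.16)]
tape_roll [([0.586, -0.504, 0.022], 0.82), ([0.676, -0.277, 0.055], 0.72)]
side [0.37428244 0.75191205 1.00142392] [-134.18916238    0.45969486 -167.79710944]
carton_1 [([0.442, -0.326, 0.035], 0.92), ([0.55, -0.189, 0.032], 0.88), ([0.442, -0.188, 0.033], 0.8)]
lever_tip [([0.684, -0.081, 0.131], 0.66)]
lever [([0.684, -0.077, 0.131], 0.53)]
tote [([0.52, 0.276, 0.004], 0.59)]
labeller [([0.725, -0.247, 0.055], 0.69)]
wash_bottle [([0.741, 0.194, 0.114], 0.8)]
wipes_box [([0.42, -0.512, 0.085], 0.71)]
tape_roll [([0.582, -0.492, 0.014], 0.82)]
```

View pics/top0.png

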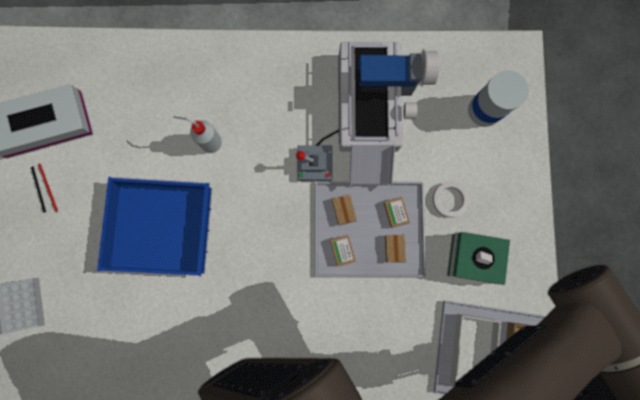

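View pics/side0.png

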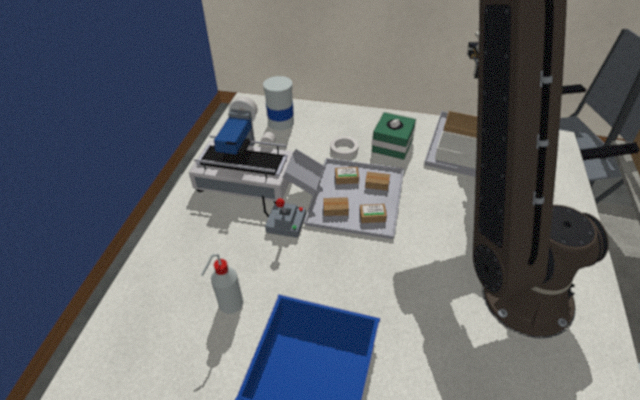

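The top view shows four cartons in the tray. Those at (397,211) and (343,250) are label up; those at (343,209) and (396,247) show the plain face, so they need turning. The red lever ball is at (301,155) and the tote spans (97–211, 179–275). The side view agrees: ball (280,203), label-up cartons at (347,174) and (373,212), plain ones at (377,181) and (336,206).

```bash
python3 - <<'E'
from h import *
t=cap('top');s=cap('side')
print('tip',tri([t,s],[(301,155),(280,203)]))
for uv in[(313,184),(423,183),(424,277),(311,277)]:print('tray',onz(t,uv,.014))
for uv in[(107,179),(211,184),(204,275),(97,271)]:print('tote',onz(t,uv,.07))
print('toterim tri',tri([t,s],[(211,184),(283,297)]),tri([t,s],[(204,275),(380,318)]))
for a,b in[((343,209),(336,206)),((397,211),(347,174)),((343,250),(373,212)),((396,247),(377,181))]:print('c',tri([t,s],[a,b]))
for n,c in(('top',t),('side',s)):
  for d in optics.look_for(n,'carton_1')+optics.look_for(n,'lever_tip'):print(n,np.round(d['location'],3),round(d['p'],2),proj(c,d['location']).round())
h=t['img'][170:285,290:440];cv2.imwrite('pics/crop1.png',cv2.resize(h,None,fx=5,fy=5,interpolation=cv2.INTER_CUBIC)[:,:,::-1])
print(tool([.685-.156,0,0]),tool([0,.1,0]))
E
```

```text
tip [ 0.68767555 -0.0857028   0.12068735]
tray [ 0.62816127 -0.1176292   0.014     ]
tray [ 0.63089567 -0.43048679  0.014     ]
tray [ 0.36697232 -0.4248065   0.014     ]
tray [ 0.36770523 -0.11177808  0.014     ]
tote [0.63216613 0.43430486 0.07      ]
tote [0.61883166 0.1583294  0.07      ]
tote [0.37586061 0.17004742 0.07      ]
tote [0.38851095 0.44638527 0.07      ]
toterim tri [0.61791655 0.16158262 0.05149821] [0.37463508 0.17324339 0.05502424]
c [ 0.55442816 -0.20172127  0.02199797]
c [ 0.54829519 -0.35339667  0.02133394]
c [ 0.44085081 -0.20063423  0.02072768]
c [ 0.4484836  -0.34967567  0.0121471 ]
top [ 0.446 -0.34   0.033] 0.89 [[394. 248.]]
top [ 0.544 -0.349  0.032] 0.84 [[396. 213.]]
top [ 0.443 -0.199  0.031] 0.74 [[343. 249.]]
top [ 0.551 -0.202  0.03 ] 0.73 [[343. 211.]]
side [ 0.551 -0.188  0.033] 0.95 [[336. 207.]]
side [ 0.543 -0.334  0.032] 0.91 [[347. 175.]]
side [ 0.443 -0.191  0.034] 0.7 [[372. 211.]]
side [ 0.448 -0.327  0.03 ] 0.7 [[376. 181.]]
side [ 0.686 -0.081  0.128] 0.53 [[280. 203.]]
[-3.43157340e+00 -8.13438255e-01 -4.71309997e-05] [-1.53769047e-01  6.48690623e-01  2.03766892e-05]
```

View pics/crop1.png

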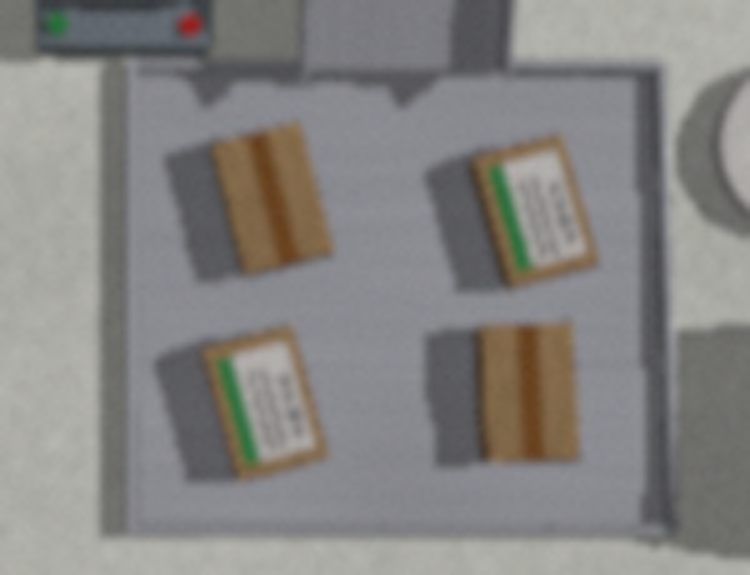

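The crop shows the four cartons' top faces clearly. Upper-left (273,198) and lower-right (531,393) are plain with tape; upper-right (536,210) and lower-left (265,403) are label up. Three are turned about 13°, one is nearly square.

```bash
python3 - <<'E'
from h import *
t=cap('top')
Q={'A plain':[(214,143),(298,124),(331,254),(247,273)],'B lab':[(474,157),(559,136),(597,264),(513,286)],'C lab':[(204,349),(291,327),(326,455),(240,479)],'D plain':[(480,325),(572,323),(579,460),(487,460)]}
for k,q in Q.items():
    P=np.array([onz(t,(290+(u+.5)/5-.5,170+(v+.5)/5-.5),.032)[:2] for u,v in q])
    d=P[0]-P[3]+P[1]-P[2];w=P[0]-P[1]+P[3]-P[2]
    print(k,P.mean(0).round(4),'L',np.linalg.norm(d)/2,'W',np.linalg.norm(w)/2,'yaw',np.degrees(np.arctan2(d[1],d[0])))
E
```

```text
A plain [ 0.5539 -0.204 ] L 0.0749523086903864 W 0.048091217911246195 yaw 13.642248120480833
B lab [ 0.5469 -0.3506] L 0.07462435896615889 W 0.048885809682838774 yaw 15.325117345084992
C lab [ 0.441  -0.1989] L 0.07311271956804732 W 0.04937401052172076 yaw 14.957387067390076
D plain [ 0.4465 -0.3447] L 0.07462104877975058 W 0.0507786389214276 yaw 1.5404870272626985
```

Call:
send_rows:
  moves:
    - {"slide": [-0.28,-0.07,0],"turn": 0,"gripper": 0}
    - {"slide": [-0.56,-0.13,0],"turn": 0,"gripper": 0}
    - {"slide": [-0.84,-0.2,0],"turn": 0,"gripper": 0}
    - {"slide": [-1,-0.24,0],"turn": 0,"gripper": 0}
    - {"slide": [-1,0,0],"turn": 0,"gripper": 0}

```text
time_s: 1.67
tcp_pos: [0.3079, -0.6251, 0.22]
eef_rot: [179.7, -0.2, -166.5]
contact_force: [-0.4, 0.3, -3.0]
gripper_width: 0.0596
gripper_force: 0.0
```

Call:
send_rows:
  moves:
    - {"slide": [-0.17,0.16,0],"turn": 0,"gripper": 0}
    - {"slide": [-0.34,0.33,0],"turn": 0,"gripper": 0}
    - {"slide": [-0.5,0.49,0],"turn": 0,"gripper": 0}
    - {"slide": [-0.67,0.66,0],"turn": 0,"gripper": 0}
    - {"slide": [-0.84,0.82,0],"turn": 0,"gripper": 0}

```text
time_s: 2.08
tcp_pos: [0.3964, -0.4719, 0.2267]
eef_rot: [-180.0, 0.0, -166.7]
contact_force: [1.2, 0.3, 0.0]
gripper_width: 0.0263
gripper_force: 0.0
```

Call:
send_rows:
  moves:
    - {"slide": [-0.17,0.16,0],"turn": 0,"gripper": 0}
    - {"slide": [-0.34,0.33,0],"turn": 0,"gripper": 0}
    - {"slide": [-0.5,0.49,0],"turn": 0,"gripper": 0}
    - {"slide": [-0.67,0.66,0],"turn": 0,"gripper": 0}
    - {"slide": [-0.84,0.82,0],"turn": 0,"gripper": 0}

```text
time_s: 2.5
tcp_pos: [0.4907, -0.323, 0.2269]
eef_rot: [-180.0, 0.0, -166.7]
contact_force: [0.1, -0.1, -0.4]
gripper_width: 0.0009
gripper_force: 0.0
```

Call:
send_rows:
  moves:
    - {"slide": [-0.17,0.16,0],"turn": 0,"gripper": 0}
    - {"slide": [-0.34,0.33,0],"turn": 0,"gripper": 0}
    - {"slide": [-0.5,0.49,0],"turn": 0,"gripper": 0}
    - {"slide": [-0.67,0.66,0],"turn": 0,"gripper": 0}
    - {"slide": [-0.84,0.82,0],"turn": 0,"gripper": 0}

```text
time_s: 2.92
tcp_pos: [0.585, -0.1742, 0.2269]
eef_rot: [-180.0, 0.0, -166.7]
contact_force: [-0.5, -1.3, 0.1]
gripper_width: 0.0005
gripper_force: 0.0
```

Call:
send_rows:
  moves:
    - {"slide": [-0.17,0.16,0],"turn": 0,"gripper": 0}
    - {"slide": [-0.34,0.33,0],"turn": 0,"gripper": 0}
    - {"slide": [-0.5,0.49,0],"turn": 0,"gripper": 0}
    - {"slide": [-0.67,0.66,0],"turn": 0,"gripper": 0}
    - {"slide": [-0.84,0.82,0],"turn": 0,"gripper": 0}

```text
time_s: 3.33
tcp_pos: [0.6792, -0.0254, 0.2268]
eef_rot: [-180.0, 0.0, -166.6]
contact_force: [0.3, -0.4, 0.5]
gripper_width: 0.0004
gripper_force: 0.0
```

```bash
python3 - <<'E'
from h import *
s=get_state();print(s['tcp_pos'],s['eef_rot'],s['gripper_width'],s['contact_force'])
c=cap('side','side1');print(proj(c,s['tcp_pos']))
E
```

```text
[ 0.67921446 -0.02539203  0.2267875 ] [-1.79999597e+02  1.91206496e-02 -1.66648619e+02] 0.0004349838823106153 [ 0.33337755 -0.37919594  0.49940344]
[[273.16929344 189.9920421 ]]
```

Call:
send_rows:
  moves:
    - {"slide": [-0.03,0,0.2],"turn": 0,"gripper": 0}
    - {"slide": [-0.04,0,0.4],"turn": 0,"gripper": 0}
    - {"slide": [-0.04,0,0.6],"turn": 0,"gripper": 0}
    - {"slide": [-0.04,0,0.78],"turn": 0,"gripper": 0}
    - {"slide": [-0.04,0,0.78],"turn": 0,"gripper": 0}

```text
time_s: 3.8
tcp_pos: [0.6806, -0.026, 0.1032]
eef_rot: [179.9, -0.5, -166.7]
contact_force: [-0.8, 0.2, -0.8]
gripper_width: 0.0006
gripper_force: 0.0
```

Call:
send_rows:
  moves:
    - {"slide": [0.02,-0.1,0],"turn": 0,"gripper": 0}
    - {"slide": [0.05,-0.2,0],"turn": 0,"gripper": 0}
    - {"slide": [0.07,-0.3,0],"turn": 0,"gripper": 0}
    - {"slide": [0.1,-0.4,0],"turn": 0,"gripper": 0}
    - {"slide": [0.12,-0.5,0],"turn": 0,"gripper": 0}

```text
time_s: 4.22
tcp_pos: [0.6846, -0.1049, 0.1113]
eef_rot: [-180.0, 0.1, -166.7]
contact_force: [-0.4, 1.1, 1.2]
gripper_width: 0.0005
gripper_force: 0.6
```

```bash
python3 - <<'E'
from h import *
s=get_state();print(s['tcp_pos'],s['contact_force'])
c=cap('side')
cv2.imwrite('pics/s2.png',cv2.resize(c['img'][130:260,200:360],None,fx=4,fy=4,interpolation=cv2.INTER_CUBIC)[:,:,::-1])
for n in('side','top'):
    if n=='top':cap('top')
    print(n,[(np.round(d['location'],3),round(d['p'],2)) for d in optics.look_for(n,'lever_tip')])
E
```

```text
[ 0.68461096 -0.10494942  0.11131436] [-0.37661072  1.07320894  1.22969595]
side []
top [(array([ 0.659, -0.28 ,  0.056]), 0.69)]
```

View pics/s2.png

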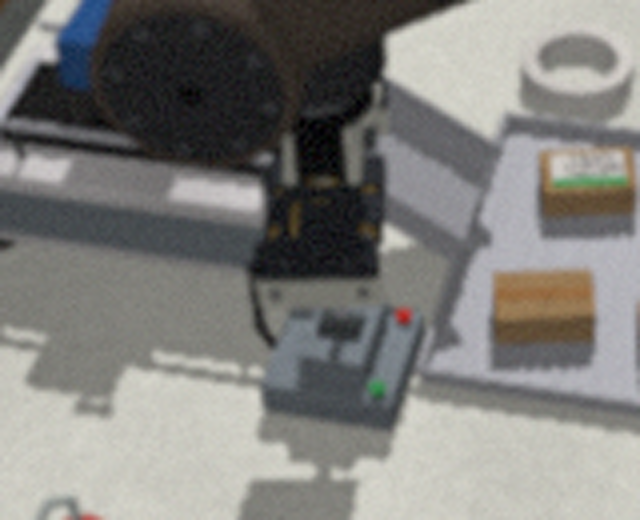

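The fingers cover the ball at crop (320,270) and the lever is moving with a light force, so I keep pushing.

Call:
send_rows:
  moves:
    - {"slide": [0.01,-0.02,0],"turn": 0,"gripper": 0}
    - {"slide": [0.01,-0.05,0],"turn": 0,"gripper": 0}
    - {"slide": [0.02,-0.08,0],"turn": 0,"gripper": 0}
    - {"slide": [0.02,-0.1,0],"turn": 0,"gripper": 0}
    - {"slide": [0.02,-0.1,0],"turn": 0,"gripper": 0}

```text
time_s: 4.83
tcp_pos: [0.6847, -0.1187, 0.1094]
eef_rot: [-180.0, -0.0, -166.7]
contact_force: [-0.3, -0.3, 0.9]
gripper_width: 0.0003
gripper_force: 0.0
```

Call:
send_rows:
  moves:
    - {"slide": [0,-0.01,0],"turn": 0,"gripper": 0}
    - {"slide": [0.01,-0.03,0],"turn": 0,"gripper": 0}
    - {"slide": [0.01,-0.05,0],"turn": 0,"gripper": 0}
    - {"slide": [0.01,-0.05,0],"turn": 0,"gripper": 0}
    - {"slide": [0.01,-0.05,0],"turn": 0,"gripper": 0}

```text
time_s: 5.25
tcp_pos: [0.6851, -0.1261, 0.1096]
eef_rot: [-180.0, 0.0, -166.7]
contact_force: [-0.8, 0.2, 0.2]
gripper_width: 0.0004
gripper_force: 0.0
```

Call:
send_rows:
  moves:
    - {"slide": [0,-0.02,0],"turn": 0,"gripper": 0}
    - {"slide": [0.01,-0.04,0],"turn": 0,"gripper": 0}
    - {"slide": [0.01,-0.06,0],"turn": 0,"gripper": 0}
    - {"slide": [0.01,-0.06,0],"turn": 0,"gripper": 0}
    - {"slide": [0.01,-0.06,0],"turn": 0,"gripper": 0}

```text
time_s: 5.67
tcp_pos: [0.6857, -0.129, 0.1095]
eef_rot: [179.6, 0.1, -166.6]
contact_force: [-4.4, 26.4, 4.3]
gripper_width: 0.0005
gripper_force: 13.1
```

Call:
send_rows:
  moves:
    - {"slide": [0.02,0.05,-0.2],"turn": 0,"gripper": 0}
    - {"slide": [0.02,0.1,-0.4],"turn": 0,"gripper": 0}
    - {"slide": [0.02,0.3,-0.6],"turn": 0,"gripper": 0}
    - {"slide": [0.1,0.55,-0.7],"turn": 0,"gripper": 0}
    - {"slide": [0.3,0.8,-0.7],"turn": 0,"gripper": 0}

```text
time_s: 6.08
tcp_pos: [0.6231, -0.0318, 0.2183]
eef_rot: [-179.9, 0.4, -166.7]
contact_force: [0.3, 1.9, 0.2]
gripper_width: 0.0007
gripper_force: 0.0
```

```bash
python3 - <<'E'
from h import *
s=get_state();print(s['tcp_pos'],s['contact_force'])
c=cap('side');t=cap('top')
cv2.imwrite('pics/s3.png',cv2.resize(np.hstack([c['img'][160:250,230:330],t['img'][120:210,250:350]]),None,fx=4,fy=4,interpolation=cv2.INTER_CUBIC)[:,:,::-1])
for n,k in('side',c),('top',t):
    print(n,[(np.round(d['location'],3),round(d['p'],2),proj(k,d['location'])) for d in optics.look_for(n,'lever_tip')])
E
```

```text
[ 0.62310267 -0.03180181  0.21834376] [0.26042131 1.86396957 0.1760487 ]
side []
top [(array([ 0.688, -0.153,  0.128]), 0.57, array([[326.7889014 , 154.53145986]]))]
```

View pics/s3.png

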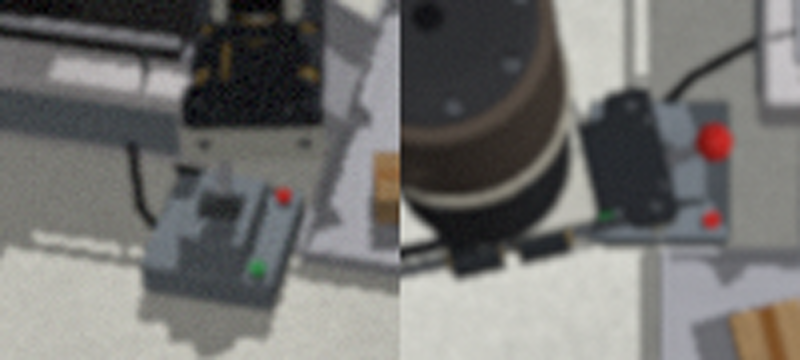

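The lever now leans to the red-lamp side: the ball is at (712,140) in the right half, beside the red lamp at (712,218). It also hit its stop with 26 N. Next is the label-up carton C.

Call:
send_rows:
  moves:
    - {"slide": [0.2,-0.1,0],"turn": 0,"gripper": 0.85}
    - {"slide": [0.4,-0.2,0],"turn": 0,"gripper": 0.85}
    - {"slide": [0.6,-0.3,0],"turn": 0,"gripper": 0.85}
    - {"slide": [0.8,-0.4,0],"turn": 0,"gripper": 0.85}
    - {"slide": [1.0,-0.5,0],"turn": 0,"gripper": 0.85}

```text
time_s: 6.7
tcp_pos: [0.4906, -0.1424, 0.2142]
eef_rot: [-180.0, -0.0, -166.7]
contact_force: [0.6, 0.5, 1.5]
gripper_width: 0.0282
gripper_force: 0.0
```

Call:
send_rows:
  moves:
    - {"slide": [0.2,-0.1,0],"turn": 0,"gripper": 0.85}
    - {"slide": [0.4,-0.25,0.1],"turn": 0,"gripper": 0.85}
    - {"slide": [0.44,-0.31,0.3],"turn": 0,"gripper": 0.85}
    - {"slide": [0.44,-0.31,0.5],"turn": 0,"gripper": 0.85}
    - {"slide": [0.44,-0.31,0.7],"turn": 0,"gripper": 0.85}

```text
time_s: 7.12
tcp_pos: [0.438, -0.203, 0.109]
eef_rot: [-180.0, 0.1, -166.8]
contact_force: [0.5, -0.6, -0.1]
gripper_width: 0.0613
gripper_force: 0.0
```

```bash
python3 - <<'E'
from h import *
s=get_state();print(s['tcp_pos'],s['eef_rot'])
c=cap('wrist','w1');print(c['origin'],proj(c,[[.441,-.199,.032]]),proj(c,s['tcp_pos']))
print('err',tool(np.array([.441,-.199,.008])-s['tcp_pos']))
for d in optics.look_for('wrist','carton_1'):print(np.round(d['location'],3),round(d['p'],2),proj(c,d['location']).round())
E
```

```text
[ 0.43795137 -0.20300326  0.10896332] [-1.79950704e+02  1.15552985e-01 -1.66819591e+02]
[ 0.36905718 -0.21863135  0.26687342] [[322.9768968  208.63137404]] [[318.75462309 243.72045801]]
err [-0.02984652  0.01932587  0.67298556]
[ 0.434 -0.197  0.031] 0.93 [[327. 201.]]
[ 0.443 -0.341  0.033] 0.65 [[146. 171.]]
[ 0.527 -0.209  0.033] 0.55 [[289. 297.]]
```

View pics/w1.png

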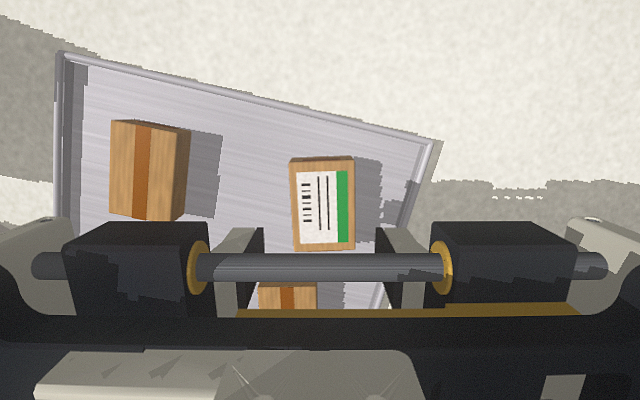

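The wrist view shows carton C, label up, at (323,204) between the fingers and parallel to them. Carton D is at (148,170) and A's edge is at (288,297). The position agrees within about 2 mm.

Call:
send_rows:
  moves:
    - {"slide": [-0.01,0.02,0.15],"turn": 0,"gripper": 0.85}
    - {"slide": [-0.01,0.02,0.35],"turn": 0,"gripper": 0.85}
    - {"slide": [-0.01,0.02,0.55],"turn": 0,"gripper": 0.85}
    - {"slide": [-0.01,0.02,0.68],"turn": 0,"gripper": 0.85}
    - {"slide": [-0.01,0.02,0.68],"turn": 0,"gripper": 0.85}

```text
time_s: 7.63
tcp_pos: [0.4386, -0.1982, 0.0059]
eef_rot: [180.0, -0.2, -166.6]
contact_force: [-1.1, 1.0, 0.2]
gripper_width: 0.0743
gripper_force: 0.0
```

Call:
send_rows:
  newtons: 20
  moves:
    - {"slide": [0,0,0],"turn": 0,"gripper": 0.4}
    - {"slide": [0,0,0],"turn": 0,"gripper": 0.4}
    - {"slide": [0,0,0],"turn": 0,"gripper": 0.4}
    - {"slide": [0,0,0],"turn": 0,"gripper": 0.4}
    - {"slide": [0,0,0],"turn": 0,"gripper": 0.4}

```text
time_s: 8.05
tcp_pos: [0.4396, -0.1981, 0.0089]
eef_rot: [-180.0, 0.1, -166.6]
contact_force: [-0.7, 1.7, 7.7]
gripper_width: 0.0519
gripper_force: 19.9
```

Call:
send_rows:
  moves:
    - {"slide": [0,0,-0.2],"turn": 0,"gripper": 0.4}
    - {"slide": [0,0,-0.45],"turn": 0,"gripper": 0.4}
    - {"slide": [0,0.1,-0.7],"turn": 0,"gripper": 0.4}
    - {"slide": [-0.05,0.25,-0.9],"turn": 0,"gripper": 0.4}
    - {"slide": [-0.1,0.45,-1.0],"turn": 0,"gripper": 0.4}

```text
time_s: 8.47
tcp_pos: [0.4391, -0.129, 0.162]
eef_rot: [-179.9, 0.3, -166.8]
contact_force: [1.9, 0.0, -0.3]
gripper_width: 0.0519
gripper_force: 19.9
```

Call:
send_rows:
  moves:
    - {"slide": [-0.06,0.2,0],"turn": 0,"gripper": 0.4}
    - {"slide": [-0.12,0.4,0],"turn": 0,"gripper": 0.4}
    - {"slide": [-0.18,0.6,0],"turn": 0,"gripper": 0.4}
    - {"slide": [-0.24,0.8,0],"turn": 0,"gripper": 0.4}
    - {"slide": [-0.3,1.0,0],"turn": 0,"gripper": 0.4}

```text
time_s: 8.88
tcp_pos: [0.4464, 0.0291, 0.1583]
eef_rot: [180.0, 0.1, -166.7]
contact_force: [0.7, -0.9, -1.1]
gripper_width: 0.052
gripper_force: 19.9
```

Call:
send_rows:
  moves:
    - {"slide": [-0.06,0.2,0],"turn": 0,"gripper": 0.4}
    - {"slide": [-0.12,0.4,0],"turn": 0,"gripper": 0.4}
    - {"slide": [-0.18,0.6,0],"turn": 0,"gripper": 0.4}
    - {"slide": [-0.24,0.8,0],"turn": 0,"gripper": 0.4}
    - {"slide": [-0.3,1.0,0],"turn": 0,"gripper": 0.4}

```text
time_s: 9.3
tcp_pos: [0.4555, 0.1854, 0.1582]
eef_rot: [180.0, 0.0, -166.6]
contact_force: [1.3, -0.7, -0.2]
gripper_width: 0.052
gripper_force: 19.9
```

Call:
send_rows:
  moves:
    - {"slide": [-0.06,0.2,0],"turn": 0.04,"gripper": 0.4}
    - {"slide": [-0.12,0.4,0],"turn": 0.08,"gripper": 0.4}
    - {"slide": [-0.18,0.6,0],"turn": 0.13,"gripper": 0.4}
    - {"slide": [-0.24,0.8,0],"turn": 0.18,"gripper": 0.4}
    - {"slide": [-0.3,1.0,0],"turn": 0.18,"gripper": 0.4}

```text
time_s: 9.72
tcp_pos: [0.4647, 0.3417, 0.1581]
eef_rot: [180.0, 0.0, 176.9]
contact_force: [1.0, 0.0, -1.0]
gripper_width: 0.052
gripper_force: 19.9
```

```bash
python3 - <<'E'
from h import *
s=get_state();print(s['tcp_pos'],s['eef_rot'],s['gripper_width'],s['gripper_force'])
print('err',tool(np.array([.462,.364,.1])-s['tcp_pos']))
c=cap('wrist','w2')
Rt=R.from_euler('z',-2.8,degrees=True).as_matrix()
for x,y in[(-.115,-.125),(.115,-.125),(-.115,.125),(.115,.125)]:
  P=np.array([.504,.302,0])+Rt@[x,y,.07];print(x,y,proj(c,P).round(),proj(c,P-[0,0,.065]).round())
t=cap('top','t2')
E
```

```text
[0.46470175 0.3417033  0.15810775] [1.79965886e+02 1.03612636e-02 1.76867860e+02] 0.05195107812594908 19.873498678207397
err [0.02617661 0.14720778 0.38746796]
-0.115 -0.125 [[112. 112.]] [[154. 112.]]
0.115 -0.125 [[155. 354.]] [[183. 313.]]
-0.115 0.125 [[431. 108.]] [[407. 109.]]
0.115 0.125 [[409. 353.]] [[394. 312.]]
```

View pics/w2.png

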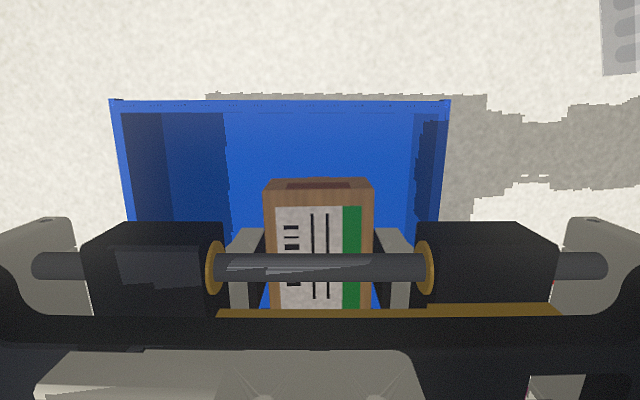

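The wrist view shows carton C held level, label up, over the tote. The rim's outer corners are at (110,100) and (450,100), square with the tool. The tote's centre lies about 5 mm further in +y than I estimated.

Call:
send_rows:
  moves:
    - {"slide": [0.02,0.1,0.1],"turn": 0,"gripper": 0.4}
    - {"slide": [0.02,0.17,0.3],"turn": 0,"gripper": 0.4}
    - {"slide": [0.02,0.17,0.55],"turn": 0,"gripper": 0.4}
    - {"slide": [0.02,0.17,0.8],"turn": 0,"gripper": 0.4}
    - {"slide": [0.02,0.17,0.92],"turn": 0,"gripper": 0.4}

```text
time_s: 10.23
tcp_pos: [0.4615, 0.3636, 0.0158]
eef_rot: [-179.8, -0.2, 177.1]
contact_force: [-0.4, -0.4, -0.7]
gripper_width: 0.0521
gripper_force: 19.9
```

Call:
send_rows:
  moves:
    - {"slide": [0,0,0.03],"turn": 0,"gripper": 0.4}
    - {"slide": [0,0,0.06],"turn": 0,"gripper": 0.4}
    - {"slide": [0,0,0.06],"turn": 0,"gripper": 0.4}
    - {"slide": [0,0,0.06],"turn": 0,"gripper": 0.72}
    - {"slide": [0,0,0.06],"turn": 0,"gripper": 0.72}

```text
time_s: 10.65
tcp_pos: [0.4642, 0.3668, 0.0124]
eef_rot: [179.8, 0.1, 177.1]
contact_force: [0.3, -1.0, -0.5]
gripper_width: 0.0599
gripper_force: 0.0
```

Call:
send_rows:
  moves:
    - {"slide": [0,0,0],"turn": 0,"gripper": 0.72}
    - {"slide": [0,0,-0.25],"turn": 0,"gripper": 0.72}
    - {"slide": [0,0,-0.5],"turn": 0,"gripper": 0.85}
    - {"slide": [0,0,-0.75],"turn": 0,"gripper": 0.85}
    - {"slide": [0,0,-1],"turn": 0,"gripper": 0.85}

```text
time_s: 11.07
tcp_pos: [0.4633, 0.3657, 0.1633]
eef_rot: [179.9, 0.0, 177.1]
contact_force: [-1.3, 0.5, -0.5]
gripper_width: 0.0734
gripper_force: 0.0
```

```bash
cat >> h.py <<'E'
def look(n='top'):
    c=cap(n)
    for d in optics.look_for(n,'carton_1'):print(n,np.round(d['location'],3),round(d['p'],2),proj(c,d['location']).round()[0])
    return c
def goto(x,y,z,yaw=None):
    s=get_state();print('tcp',s['tcp_pos'].round(4),s['eef_rot'].round(1),'slide',tool(np.array([x,y,z])-s['tcp_pos']).round(3), None if yaw is None else ((s['eef_rot'][2]-yaw+90)%180-90)/90)
E
python3 - <<'E'
from h import *
look();look('wrist');goto(.5469,-.3506,.15,15)
E
```

```text
top [ 0.545 -0.351  0.031] 0.97 [397. 213.]
top [0.466 0.342 0.024] 0.65 [145. 242.]
top [ 0.446 -0.339  0.035] 0.59 [394. 248.]
wrist [0.461 0.367 0.032] 0.79 [316. 181.]
tcp [0.4638 0.3666 0.163 ] [1.798e+02 1.000e-01 1.771e+02] slide [-0.792 -4.748  0.069] -0.19853302057919237
```

Call:
send_rows:
  moves:
    - {"slide": [-0.03,-0.2,0],"turn": 0,"gripper": 0.85}
    - {"slide": [-0.06,-0.4,0],"turn": 0,"gripper": 0.85}
    - {"slide": [-0.1,-0.6,0],"turn": 0,"gripper": 0.85}
    - {"slide": [-0.13,-0.8,0],"turn": 0,"gripper": 0.85}
    - {"slide": [-0.16,-0.95,0],"turn": 0,"gripper": 0.85}

```text
time_s: 11.68
tcp_pos: [0.4792, 0.2198, 0.1595]
eef_rot: [-179.9, -0.1, 177.1]
contact_force: [-0.1, -0.7, -0.0]
gripper_width: 0.0742
gripper_force: 0.0
```

Call:
send_rows:
  moves:
    - {"slide": [-0.03,-0.2,0],"turn": 0,"gripper": 0.85}
    - {"slide": [-0.06,-0.4,0],"turn": 0,"gripper": 0.85}
    - {"slide": [-0.1,-0.6,0],"turn": 0,"gripper": 0.85}
    - {"slide": [-0.13,-0.8,0],"turn": 0,"gripper": 0.85}
    - {"slide": [-0.16,-0.95,0],"turn": 0,"gripper": 0.85}

```text
time_s: 12.1
tcp_pos: [0.496, 0.0765, 0.1596]
eef_rot: [-180.0, -0.1, 177.1]
contact_force: [0.1, -0.2, -0.7]
gripper_width: 0.0747
gripper_force: 0.0
```

Call:
send_rows:
  moves:
    - {"slide": [-0.03,-0.2,0],"turn": 0,"gripper": 0.85}
    - {"slide": [-0.06,-0.4,0],"turn": 0,"gripper": 0.85}
    - {"slide": [-0.1,-0.6,0],"turn": 0,"gripper": 0.85}
    - {"slide": [-0.13,-0.8,0],"turn": 0,"gripper": 0.85}
    - {"slide": [-0.16,-0.95,0],"turn": 0,"gripper": 0.85}

```text
time_s: 12.52
tcp_pos: [0.5129, -0.0668, 0.1596]
eef_rot: [-180.0, -0.1, 177.1]
contact_force: [0.0, 0.1, -0.5]
gripper_width: 0.0743
gripper_force: 0.0
```

Call:
send_rows:
  moves:
    - {"slide": [-0.03,-0.2,0],"turn": 0,"gripper": 0.85}
    - {"slide": [-0.06,-0.4,0],"turn": 0,"gripper": 0.85}
    - {"slide": [-0.1,-0.6,0],"turn": 0,"gripper": 0.85}
    - {"slide": [-0.13,-0.8,0],"turn": 0,"gripper": 0.85}
    - {"slide": [-0.16,-0.95,0],"turn": 0,"gripper": 0.85}

```text
time_s: 12.93
tcp_pos: [0.5299, -0.2102, 0.1594]
eef_rot: [180.0, -0.1, 177.1]
contact_force: [1.0, 0.5, 0.2]
gripper_width: 0.0745
gripper_force: 0.0
```

Call:
send_rows:
  moves:
    - {"slide": [-0.03,-0.2,0],"turn": -0.05,"gripper": 0.85}
    - {"slide": [-0.06,-0.4,0],"turn": -0.1,"gripper": 0.85}
    - {"slide": [-0.1,-0.6,0],"turn": -0.15,"gripper": 0.85}
    - {"slide": [-0.13,-0.8,0.1],"turn": -0.2,"gripper": 0.85}
    - {"slide": [-0.16,-0.95,0.3],"turn": -0.2,"gripper": 0.85}

```text
time_s: 13.35
tcp_pos: [0.5493, -0.3549, 0.1176]
eef_rot: [-179.8, 0.2, -164.6]
contact_force: [1.2, 0.5, 0.3]
gripper_width: 0.0744
gripper_force: 0.0
```

```bash
python3 - <<'E'
from h import *
look('wrist');look();goto(.5469,-.3506,.008,15)
E
```

```text
wrist [ 0.545 -0.352  0.032] 0.95 [323. 197.]
wrist [ 0.525 -0.221  0.027] 0.78 [476. 213.]
wrist [ 0.445 -0.348  0.033] 0.62 [365.  74.]
top [ 0.445 -0.338  0.033] 0.76 [393. 249.]
top [0.468 0.361 0.031] 0.75 [137. 241.]
top [ 0.544 -0.356  0.029] 0.42 [399. 213.]
tcp [ 0.5461 -0.352   0.1132] [ 179.9   -0.2 -165. ] slide [-0.01   0.006  0.702] 0.00039227161585384034
```

Call:
send_rows:
  moves:
    - {"slide": [-0.01,0,0.15],"turn": 0,"gripper": 0.85}
    - {"slide": [-0.01,0,0.35],"turn": 0,"gripper": 0.85}
    - {"slide": [-0.01,0,0.55],"turn": 0,"gripper": 0.85}
    - {"slide": [-0.01,0,0.69],"turn": 0,"gripper": 0.85}
    - {"slide": [-0.01,0,0.69],"turn": 0,"gripper": 0.85}

```text
time_s: 13.97
tcp_pos: [0.5467, -0.3492, 0.0084]
eef_rot: [179.8, -0.3, -164.8]
contact_force: [-1.3, -0.7, 0.0]
gripper_width: 0.0744
gripper_force: 0.0
```

Call:
send_rows:
  moves:
    - {"slide": [0,0,0],"turn": 0,"gripper": 0.4}
    - {"slide": [0,0,0],"turn": 0,"gripper": 0.4}
    - {"slide": [0,0,0],"turn": 0,"gripper": 0.4}
    - {"slide": [0,0,0],"turn": 0,"gripper": 0.4}
    - {"slide": [0,0,0],"turn": 0,"gripper": 0.4}

```text
time_s: 14.38
tcp_pos: [0.5503, -0.3516, 0.014]
eef_rot: [-179.9, 0.1, -164.8]
contact_force: [-0.4, 2.3, 8.6]
gripper_width: 0.0518
gripper_force: 20.0
```

Call:
send_rows:
  moves:
    - {"slide": [0,0,-0.2],"turn": 0,"gripper": 0.4}
    - {"slide": [0,0,-0.4],"turn": 0,"gripper": 0.4}
    - {"slide": [0,0,-0.6],"turn": 0.04,"gripper": 0.4}
    - {"slide": [0,0,-0.8],"turn": 0.1,"gripper": 0.4}
    - {"slide": [0,0,-1.0],"turn": 0.17,"gripper": 0.4}

```text
time_s: 14.8
tcp_pos: [0.5488, -0.3514, 0.1641]
eef_rot: [-180.0, 0.0, 179.6]
contact_force: [0.5, -0.5, -0.8]
gripper_width: 0.0518
gripper_force: 20.0
```

Call:
send_rows:
  moves:
    - {"slide": [0,0,0],"turn": 0.03,"gripper": 0.4}
    - {"slide": [0,0,0],"turn": 0.03,"gripper": 0.4}
    - {"slide": [0,0,0],"turn": 0.03,"gripper": 0.4}
    - {"slide": [0,0,0],"turn": 0.03,"gripper": 0.4}
    - {"slide": [0,0,0],"turn": 0.03,"gripper": 0.4}

```text
time_s: 15.22
tcp_pos: [0.5484, -0.3511, 0.1608]
eef_rot: [180.0, -0.1, 177.2]
contact_force: [0.6, -0.3, -1.4]
gripper_width: 0.0518
gripper_force: 20.0
```

```bash
python3 - <<'E'
from h import *
print(get_state()['gripper_force']);goto(.552,.364,.16,-2.8)
E
```

```text
19.99935507774353
tcp [ 0.5484 -0.3511  0.1608] [ 1.800e+02 -1.000e-01  1.772e+02] slide [0.209 4.763 0.009] -1.0809552898965395e-05
```

Call:
send_rows:
  moves:
    - {"slide": [0,0.2,0],"turn": 0,"gripper": 0.4}
    - {"slide": [0.01,0.4,0],"turn": 0,"gripper": 0.4}
    - {"slide": [0.02,0.6,0],"turn": 0,"gripper": 0.4}
    - {"slide": [0.03,0.8,0],"turn": 0,"gripper": 0.4}
    - {"slide": [0.04,0.95,0],"turn": 0,"gripper": 0.4}

```text
time_s: 15.63
tcp_pos: [0.5496, -0.2069, 0.161]
eef_rot: [180.0, -0.1, 177.2]
contact_force: [1.4, -0.2, -0.7]
gripper_width: 0.0518
gripper_force: 20.0
```

Call:
send_rows:
  moves:
    - {"slide": [0,0.2,0],"turn": 0,"gripper": 0.4}
    - {"slide": [0.01,0.4,0],"turn": 0,"gripper": 0.4}
    - {"slide": [0.02,0.6,0],"turn": 0,"gripper": 0.4}
    - {"slide": [0.03,0.8,0],"turn": 0,"gripper": 0.4}
    - {"slide": [0.04,0.95,0],"turn": 0,"gripper": 0.4}

```text
time_s: 16.05
tcp_pos: [0.5508, -0.0642, 0.1612]
eef_rot: [-180.0, -0.1, 177.2]
contact_force: [0.4, -0.2, -0.7]
gripper_width: 0.0516
gripper_force: 20.0
```

Call:
send_rows:
  moves:
    - {"slide": [0,0.2,0],"turn": 0,"gripper": 0.4}
    - {"slide": [0.01,0.4,0],"turn": 0,"gripper": 0.4}
    - {"slide": [0.02,0.6,0],"turn": 0,"gripper": 0.4}
    - {"slide": [0.03,0.8,0],"turn": 0,"gripper": 0.4}
    - {"slide": [0.04,0.95,0],"turn": 0,"gripper": 0.4}

```text
time_s: 16.47
tcp_pos: [0.552, 0.0784, 0.1612]
eef_rot: [-180.0, -0.1, 177.2]
contact_force: [-0.1, 0.4, -0.6]
gripper_width: 0.0519
gripper_force: 20.0
```

Call:
send_rows:
  moves:
    - {"slide": [0,0.2,0],"turn": 0,"gripper": 0.4}
    - {"slide": [0.01,0.4,0],"turn": 0,"gripper": 0.4}
    - {"slide": [0.02,0.6,0],"turn": 0,"gripper": 0.4}
    - {"slide": [0.03,0.8,0],"turn": 0,"gripper": 0.4}
    - {"slide": [0.04,0.95,0],"turn": 0,"gripper": 0.4}

```text
time_s: 16.88
tcp_pos: [0.5532, 0.2211, 0.161]
eef_rot: [-179.9, -0.1, 177.2]
contact_force: [0.2, -0.6, -0.7]
gripper_width: 0.0517
gripper_force: 20.0
```

Call:
send_rows:
  moves:
    - {"slide": [0,0.2,0],"turn": 0,"gripper": 0.4}
    - {"slide": [0.01,0.4,0],"turn": 0,"gripper": 0.4}
    - {"slide": [0.02,0.6,0],"turn": 0,"gripper": 0.4}
    - {"slide": [0.03,0.8,0],"turn": 0,"gripper": 0.4}
    - {"slide": [0.04,0.95,0],"turn": 0,"gripper": 0.4}

```text
time_s: 17.3
tcp_pos: [0.5543, 0.3637, 0.1607]
eef_rot: [-179.9, -0.1, 177.2]
contact_force: [1.0, 0.3, -0.8]
gripper_width: 0.0521
gripper_force: 20.0
```

```bash
python3 - <<'E'
from h import *
s=get_state();print(s['gripper_force'],s['gripper_width']);look('wrist');goto(.552,.364,.015,-2.8)
E
```

```text
19.999011754989624 0.05213516943666902
wrist [0.533 0.361 0.179] 0.85 [311. 219.]
wrist [0.462 0.368 0.034] 0.57 [319.  87.]
tcp [0.5542 0.3647 0.1603] [-1.799e+02 -1.000e-01  1.773e+02] slide [ 0.014 -0.004  0.969] 0.0016205635443775968
```

Call:
send_rows:
  moves:
    - {"slide": [0,0,0.2],"turn": 0,"gripper": 0.4}
    - {"slide": [0,0,0.45],"turn": 0,"gripper": 0.4}
    - {"slide": [0,0,0.7],"turn": 0,"gripper": 0.4}
    - {"slide": [0,0,0.87],"turn": 0,"gripper": 0.4}
    - {"slide": [0,0,0.93],"turn": 0,"gripper": 0.4}

```text
time_s: 17.82
tcp_pos: [0.5521, 0.3587, 0.017]
eef_rot: [-179.6, -0.3, 177.1]
contact_force: [-0.3, -1.3, -1.2]
gripper_width: 0.0519
gripper_force: 20.0
```

Call:
send_rows:
  moves:
    - {"slide": [0,0,0.02],"turn": 0,"gripper": 0.4}
    - {"slide": [0,0,0.04],"turn": 0,"gripper": 0.4}
    - {"slide": [0,0,0.04],"turn": 0,"gripper": 0.4}
    - {"slide": [0,0,0.04],"turn": 0,"gripper": 0.72}
    - {"slide": [0,0,0.04],"turn": 0,"gripper": 0.72}

```text
time_s: 18.23
tcp_pos: [0.5556, 0.3626, 0.0184]
eef_rot: [179.9, 0.1, 177.2]
contact_force: [-0.5, 0.5, 0.4]
gripper_width: 0.0598
gripper_force: 0.0
```

Call:
send_rows:
  moves:
    - {"slide": [0,0,0],"turn": 0,"gripper": 0.72}
    - {"slide": [0,0,-0.25],"turn": 0,"gripper": 0.72}
    - {"slide": [0,0,-0.5],"turn": 0,"gripper": 0.85}
    - {"slide": [0,0,-0.75],"turn": 0,"gripper": 0.85}
    - {"slide": [0,0,-1],"turn": 0,"gripper": 0.85}

```text
time_s: 18.65
tcp_pos: [0.5546, 0.3616, 0.1692]
eef_rot: [180.0, 0.0, 177.2]
contact_force: [1.1, 1.0, 0.1]
gripper_width: 0.0733
gripper_force: 0.0
```

```bash
python3 - <<'E'
from h import *
look('wrist');look();goto(.445,-.3447,.15,1.5)
E
```

```text
wrist [0.462 0.366 0.032] 0.96 [319.  87.]
wrist [0.547 0.361 0.034] 0.74 [318. 180.]
top [0.531 0.344 0.03 ] 0.8 [145. 218.]
top [ 0.447 -0.341  0.035] 0.8 [394. 248.]
top [0.468 0.361 0.033] 0.69 [137. 241.]
top [ 0.551 -0.204  0.03 ] 0.6 [344. 210.]
tcp [0.5552 0.3624 0.1689] [1.798e+02 1.000e-01 1.771e+02] slide [ 0.499 -4.745  0.108] -0.04844334133207692
```

Call:
send_rows:
  moves:
    - {"slide": [-0.02,-0.2,0],"turn": 0,"gripper": 0.85}
    - {"slide": [-0.04,-0.4,0],"turn": 0,"gripper": 0.85}
    - {"slide": [-0.06,-0.6,0],"turn": 0,"gripper": 0.85}
    - {"slide": [-0.08,-0.8,0],"turn": 0,"gripper": 0.85}
    - {"slide": [-0.08,-0.93,0],"turn": 0,"gripper": 0.85}

```text
time_s: 19.27
tcp_pos: [0.5588, 0.2191, 0.1652]
eef_rot: [-179.9, -0.1, 177.1]
contact_force: [-0.7, -0.5, -0.8]
gripper_width: 0.0743
gripper_force: 0.0
```

Call:
send_rows:
  moves:
    - {"slide": [-0.02,-0.2,0],"turn": 0,"gripper": 0.85}
    - {"slide": [-0.04,-0.4,0],"turn": 0,"gripper": 0.85}
    - {"slide": [-0.06,-0.6,0],"turn": 0,"gripper": 0.85}
    - {"slide": [-0.08,-0.8,0],"turn": 0,"gripper": 0.85}
    - {"slide": [-0.08,-0.93,0],"turn": 0,"gripper": 0.85}

```text
time_s: 19.68
tcp_pos: [0.5641, 0.0795, 0.1656]
eef_rot: [-180.0, -0.1, 177.1]
contact_force: [0.3, -0.4, -0.0]
gripper_width: 0.0748
gripper_force: 0.0
```

Call:
send_rows:
  moves:
    - {"slide": [-0.02,-0.2,0],"turn": 0,"gripper": 0.85}
    - {"slide": [-0.04,-0.4,0],"turn": 0,"gripper": 0.85}
    - {"slide": [-0.06,-0.6,0],"turn": 0,"gripper": 0.85}
    - {"slide": [-0.08,-0.8,0],"turn": 0,"gripper": 0.85}
    - {"slide": [-0.08,-0.93,0],"turn": 0,"gripper": 0.85}

```text
time_s: 20.1
tcp_pos: [0.5692, -0.0603, 0.1656]
eef_rot: [-180.0, -0.1, 177.1]
contact_force: [1.1, 0.7, 0.1]
gripper_width: 0.0745
gripper_force: 0.0
```

Call:
send_rows:
  moves:
    - {"slide": [-0.02,-0.2,0],"turn": -0.05,"gripper": 0.85}
    - {"slide": [-0.04,-0.4,0],"turn": -0.1,"gripper": 0.85}
    - {"slide": [-0.06,-0.6,0],"turn": -0.15,"gripper": 0.85}
    - {"slide": [-0.08,-0.8,0],"turn": -0.18,"gripper": 0.85}
    - {"slide": [-0.08,-0.93,0],"turn": -0.18,"gripper": 0.85}

```text
time_s: 20.52
tcp_pos: [0.5743, -0.2002, 0.1654]
eef_rot: [180.0, -0.1, -166.5]
contact_force: [0.2, 0.4, 0.1]
gripper_width: 0.0742
gripper_force: 0.0
```

```bash
python3 - <<'E'
from h import *
c=look('wrist');cv2.imwrite('pics/w3.png',c['img'][:,:,::-1]);t=look();goto(.577,-.198,.008,13.6)
print(proj(c,[[.554,-.204,.032],[.577,-.198,.032]]))
E
```

```text
wrist [ 0.463 -0.341  0.033] 0.69 [191.  31.]
wrist [ 0.555 -0.202  0.035] 0.66 [322. 169.]
wrist [ 0.481 -0.51   0.017] 0.2 [18. 14.]
top [0.466 0.364 0.032] 0.9 [136. 242.]
top [0.564 0.335 0.034] 0.8 [148. 206.]
top [ 0.536 -0.204  0.032] 0.67 [344. 216.]
top [ 0.446 -0.341  0.037] 0.63 [395. 248.]
tcp [ 0.5741 -0.1983  0.1655] [ 1.800e+02 -1.000e-01 -1.668e+02] slide [-0.021 -0.003  1.05 ] -0.004022325995528793
[[319.93331844 166.98381772]
 [320.43451554 190.95953998]]
```

View pics/w3.png

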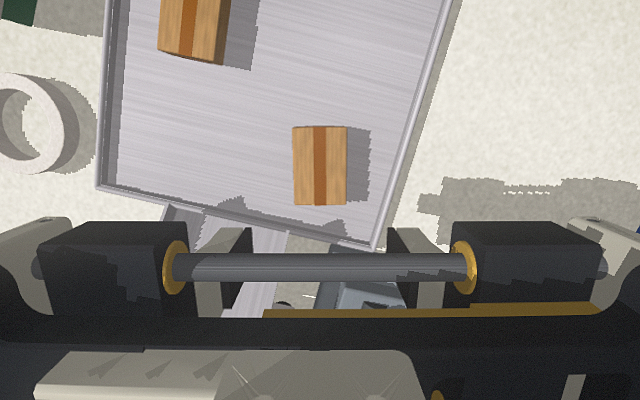

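The wrist view shows carton A, plain side up, with its top face at (295–347, 127–204) and aligned with the tool. D is at the top of the picture at (195,25), and the red-ball lever is out of the way. I grip A near its far end and pivot it about its near edge.

Call:
send_rows:
  moves:
    - {"slide": [-0.02,0,0.2],"turn": 0,"gripper": 0.8}
    - {"slide": [-0.02,0,0.45],"turn": 0,"gripper": 0.8}
    - {"slide": [-0.02,0,0.7],"turn": 0,"gripper": 0.8}
    - {"slide": [-0.02,0,0.88],"turn": 0,"gripper": 0.8}
    - {"slide": [-0.02,0,1],"turn": 0,"gripper": 0.8}

```text
time_s: 21.13
tcp_pos: [0.5758, -0.1958, 0.0131]
eef_rot: [179.9, -0.2, -166.6]
contact_force: [1.0, 0.4, 0.9]
gripper_width: 0.07
gripper_force: 0.0
```

Call:
send_rows:
  newtons: 5
  moves:
    - {"slide": [0,0,0.03],"turn": 0,"gripper": 0.8}
    - {"slide": [0,0,0.03],"turn": 0,"gripper": 0.4}
    - {"slide": [0,0,0.03],"turn": 0,"gripper": 0.4}
    - {"slide": [0,0,0.03],"turn": 0,"gripper": 0.4}
    - {"slide": [0,0,0.03],"turn": 0,"gripper": 0.4}

```text
time_s: 21.55
tcp_pos: [0.579, -0.1971, 0.0137]
eef_rot: [-180.0, 0.2, -166.6]
contact_force: [0.3, 1.4, 0.5]
gripper_width: 0.0525
gripper_force: 5.0
```

Call:
send_rows:
  moves:
    - {"slide": [0,0,0],"turn": 0,"gripper": 0.4}
    - {"slide": [0.03,0,-0.06],"turn": 0,"gripper": 0.4}
    - {"slide": [0.08,0,-0.13],"turn": 0,"gripper": 0.4}
    - {"slide": [0.13,0,-0.18],"turn": 0,"gripper": 0.4}
    - {"slide": [0.19,0,-0.23],"turn": 0,"gripper": 0.4}

```text
time_s: 21.97
tcp_pos: [0.5493, -0.2041, 0.0479]
eef_rot: [-180.0, 0.1, -166.7]
contact_force: [0.5, 0.2, -1.2]
gripper_width: 0.0522
gripper_force: 5.0
```

```bash
python3 - <<'E'
from h import *
s=get_state();print(s['tcp_pos'],s['gripper_width'],s['gripper_force'],s['contact_force'])
c=cap('side')
cv2.imwrite('pics/s4.png',cv2.resize(c['img'][130:250,280:420],None,fx=5,fy=5,interpolation=cv2.INTER_CUBIC)[:,:,::-1])
E
```

```text
[ 0.54928576 -0.20414121  0.0479026 ] 0.052179572613879115 4.969539195299149 [ 0.51043223  0.23607959 -1.18821373]
```

View pics/s4.png

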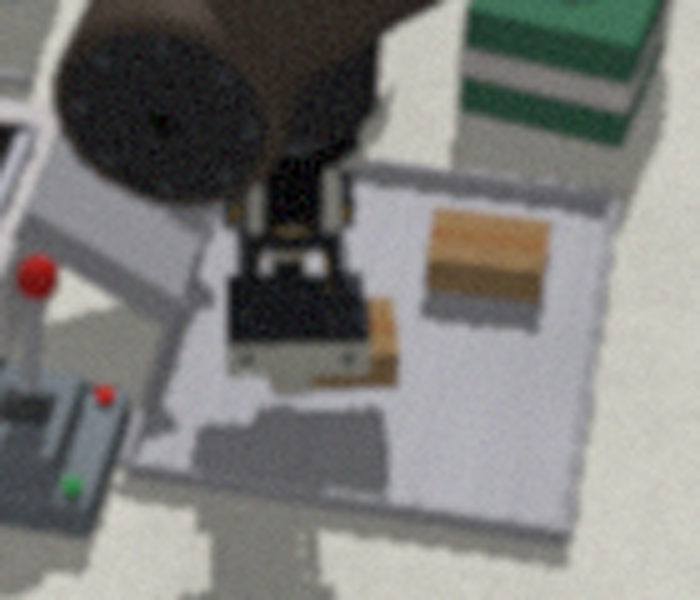

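```bash
python3 - <<'E'
from h import *
c=cap('side');w=cap('wrist','w4')
print(proj(c,[[.511,-.188,.004],[.482,-.195,.038]]))
look('wrist')
E
```

```text
[[348.75386563 215.37825804]
 [359.14209311 207.23351747]]
wrist [ 0.515 -0.208  0.065] 0.9 [327. 191.]
wrist [ 0.464 -0.338  0.032] 0.61 [108.  30.]
```

View pics/w4.png

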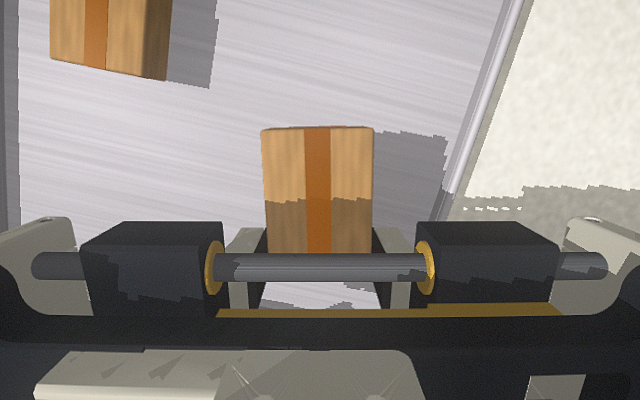

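Side and wrist views show carton A lifted level, its top face at (262–373, 127–253). It did not pivot at 5 N, so I lower the grip to let it swing.

Call:
send_rows:
  newtons: 3
  moves:
    - {"slide": [0,0,0],"turn": 0,"gripper": 0.4}
    - {"slide": [0,0,0],"turn": 0,"gripper": 0.4}
    - {"slide": [0,0,-0.07],"turn": 0,"gripper": 0.4}
    - {"slide": [0,0,-0.14],"turn": 0,"gripper": 0.4}
    - {"slide": [0,0,-0.14],"turn": 0,"gripper": 0.4}

```text
time_s: 22.63
tcp_pos: [0.5517, -0.2041, 0.0701]
eef_rot: [-179.9, 0.2, -166.6]
contact_force: [1.2, -0.8, 0.1]
gripper_width: 0.052
gripper_force: 3.0
```

```bash
python3 - <<'E'
from h import *
s=get_state();print(s['tcp_pos'],s['gripper_width'],s['gripper_force'],s['contact_force'])
c=look('wrist');cv2.imwrite('pics/w5.png',c['img'][:,:,::-1])
E
```

```text
[ 0.55168184 -0.2040921   0.07007876] 0.05204542280410014 3.000062182545662 [ 1.23469322 -0.75854457  0.08357082]
wrist [ 0.465 -0.339  0.033] 0.97 [129.  35.]
```

View pics/w5.png

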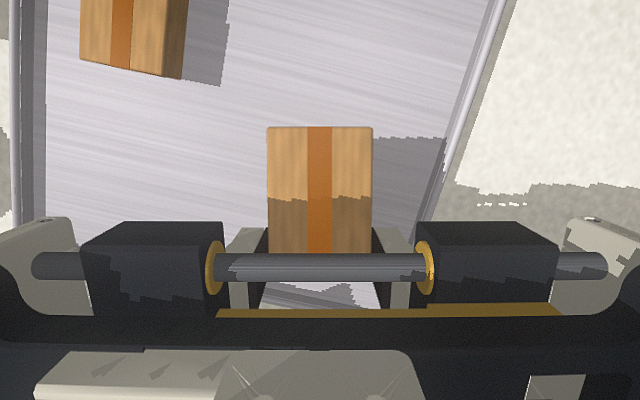

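Carton A (267–372, 127–253) is sagging only slightly. I shake it gently and measure numerically.

```bash
cat >> h.py <<'E'
def brown(c=None,lo=130,hi=520):
    c=c or cap('wrist');h=cv2.cvtColor(c['img'],cv2.COLOR_RGB2HSV)
    m=cv2.inRange(h,(6,80,50),(22,255,255));m[:,:lo]=0;m[:,hi:]=0
    n,l,st,ce=cv2.connectedComponentsWithStats(m)
    for i in range(1,n):
        if st[i,4]>150:
            y0=st[i,1];r=np.where(l[min(y0+6,399)]==i)[0];print('blob',st[i].tolist(),ce[i].round(),'row+6',r.min(),r.max())
E
python3 - <<'E'
from h import *
brown()
E
```

```text
blob [130, 0, 57, 81, 4085] [157.  37.] row+6 130 186
blob [267, 127, 106, 127, 13169] [319. 189.] row+6 267 371
blob [205, 241, 20, 54, 581] [212. 268.] row+6 209 223
blob [414, 240, 20, 55, 590] [426. 267.] row+6 415 429
blob [215, 302, 305, 16, 3230] [383. 312.] row+6 220 519
```

Call:
send_rows:
  moves:
    - {"slide": [0,0,-0.1],"turn": 0,"gripper": 0.4}
    - {"slide": [0,0,0.1],"turn": 0,"gripper": 0.4}
    - {"slide": [0,0,-0.15],"turn": 0,"gripper": 0.4}
    - {"slide": [0,0,0.05],"turn": 0,"gripper": 0.4}
    - {"slide": [0,0,-0.2],"turn": 0,"gripper": 0.4}

```text
time_s: 23.2
tcp_pos: [0.5438, -0.2026, 0.0831]
eef_rot: [179.5, -1.2, -166.8]
contact_force: [-1.8, 0.4, -4.4]
gripper_width: 0.0522
gripper_force: 3.0
```

```bash
python3 - <<'E'
from h import *
brown();print(get_state()['tcp_pos'],get_state()['gripper_width'])
E
```

```text
blob [130, 0, 65, 95, 5427] [160.  44.] row+6 130 193
blob [269, 159, 102, 94, 8270] [319. 208.] row+6 280 358
blob [205, 241, 20, 54, 580] [212. 268.] row+6 209 223
blob [414, 240, 20, 55, 593] [426. 267.] row+6 415 429Traceback (most recent call last):
  File "<stdin>", line 2, in <module>
  File "h.py", line 40, in brown
    y0=st[i,1];r=np.where(l[min(y0+6,399)]==i)[0];print('blob',st[i].tolist(),ce[i].round(),'row+6',r.min(),r.max())
                                                                                                    ~~~~~^^
    return umr_minimum(a, axis, None, out, keepdims, initial, where)
ValueError: zero-size array to reduction operation minimum which has no identity
```

The shaking works, so I repeat it.

Call:
send_rows:
  moves:
    - {"slide": [0,0,0.1],"turn": 0,"gripper": 0.4}
    - {"slide": [0,0,-0.15],"turn": 0,"gripper": 0.4}
    - {"slide": [0,0,0.05],"turn": 0,"gripper": 0.4}
    - {"slide": [0,0,-0.2],"turn": 0,"gripper": 0.4}
    - {"slide": [0,0,-0.2],"turn": 0,"gripper": 0.4}

```text
time_s: 23.67
tcp_pos: [0.5514, -0.2045, 0.1298]
eef_rot: [-179.9, 0.0, -166.6]
contact_force: [1.5, 0.3, 1.4]
gripper_width: 0.052
gripper_force: 3.0
```

```bash
sed -i 's/print(.blob.,st\[i\].*/print("blob",st[i].tolist(),ce[i].round(),"row+6",r[:1],r[-1:])/' h.py; python3 - <<'E'
from h import *
brown(None,230,410);print(get_state()['tcp_pos'],get_state()['gripper_width'])
E
```

```text
blob [269, 171, 102, 82, 7116] [319. 214.] row+6 [282] [356]
blob [273, 282, 93, 7, 609] [319. 285.] row+6 [293] [346]
blob [230, 308, 180, 10, 1613] [319. 313.] row+6 [230] [409]
[ 0.55157586 -0.20420844  0.12927734] 0.05230098864594705
```

Call:
send_rows:
  moves:
    - {"slide": [0,0,0.1],"turn": 0,"gripper": 0.4}
    - {"slide": [0,0,-0.15],"turn": 0,"gripper": 0.4}
    - {"slide": [0,0,0.1],"turn": 0,"gripper": 0.4}
    - {"slide": [0,0,-0.15],"turn": 0,"gripper": 0.4}
    - {"slide": [0,0,0.1],"turn": 0,"gripper": 0.4}

```text
time_s: 24.13
tcp_pos: [0.5542, -0.2053, 0.1202]
eef_rot: [-179.7, 0.4, -166.5]
contact_force: [4.9, -0.7, 2.6]
gripper_width: 0.052
gripper_force: 3.0
```

Call:
send_rows:
  moves:
    - {"slide": [0,0,-0.25],"turn": 0,"gripper": 0.4}
    - {"slide": [0,0,0.0],"turn": 0,"gripper": 0.4}
    - {"slide": [0,0,-0.25],"turn": 0,"gripper": 0.4}
    - {"slide": [0,0,-0.1],"turn": 0,"gripper": 0.4}
    - {"slide": [0,0,-0.1],"turn": 0,"gripper": 0.4}

```text
time_s: 24.55
tcp_pos: [0.5488, -0.2035, 0.1251]
eef_rot: [179.9, -0.1, -166.7]
contact_force: [-1.6, -0.5, -1.5]
gripper_width: 0.0521
gripper_force: 3.0
```

```bash
cat >> h.py <<'E'
def hang(sgn=1,h0=.004):
    "predict image rows of the free end (top-face edge, bottom edge) for pivot angles; sgn=+1 free end along tool +x; h0 grip below top face"
    c=cap('wrist');s=get_state();brown(c,230,410)
    M=R.from_euler('xyz',s['eef_rot'],degrees=True).as_matrix();g=s['tcp_pos']-.019*M[:,2]
    for th in range(0,150,15):
        a=np.radians(th);f=lambda L,up:g+M[:,0]*sgn*(L*np.cos(a)+0*up-up*-np.sin(a)*1)*1-M[:,2]*(-L*np.sin(a)+up*np.cos(a))
        P=[f(62,h0)+M[:,1]*e for e in(-.026,.026)] if False else [f(.062,h0)+M[:,1]*e for e in(-.026,.026)]+[f(.062,h0-.028)+M[:,1]*e for e in(-.026,.026)]+[f(-.014,h0)]
        print(th,proj(c,P).round().tolist())
    print(s['tcp_pos'],s['gripper_width'],s['gripper_force'])
E
python3 -c "
from h import *
hang()"
```

```text
blob [269, 182, 102, 71, 6047] [319. 220.] row+6 [283] [355]
blob [273, 282, 94, 8, 732] [319. 285.] row+6 [274] [364]
blob [230, 308, 180, 10, 1615] [320. 313.] row+6 [230] [409]
0 [[258.0, 133.0], [379.0, 133.0], [268.0, 130.0], [369.0, 129.0], [319.0, 289.0]]
15 [[265.0, 133.0], [372.0, 133.0], [273.0, 143.0], [364.0, 143.0], [319.0, 290.0]]
30 [[270.0, 141.0], [367.0, 141.0], [277.0, 160.0], [360.0, 160.0], [319.0, 289.0]]
45 [[274.0, 155.0], [363.0, 155.0], [280.0, 181.0], [358.0, 181.0], [319.0, 286.0]]
60 [[277.0, 172.0], [360.0, 172.0], [281.0, 203.0], [356.0, 203.0], [319.0, 281.0]]
75 [[280.0, 192.0], [358.0, 191.0], [282.0, 226.0], [355.0, 226.0], [318.0, 274.0]]
90 [[281.0, 213.0], [357.0, 213.0], [282.0, 250.0], [355.0, 250.0], [318.0, 266.0]]
105 [[282.0, 235.0], [356.0, 235.0], [282.0, 275.0], [356.0, 275.0], [318.0, 257.0]]
120 [[281.0, 259.0], [356.0, 259.0], [280.0, 301.0], [357.0, 301.0], [318.0, 249.0]]
135 [[281.0, 283.0], [357.0, 283.0], [278.0, 327.0], [360.0, 327.0], [318.0, 242.0]]
[ 0.54862121 -0.20358476  0.12608532] 0.05177174418675163 2.9998762160539627
```

The carton hangs at its equilibrium, about 67°. Now I lower its edge to the tray floor and roll it over.

Call:
send_rows:
  moves:
    - {"slide": [0,0,0.1],"turn": 0,"gripper": 0.4}
    - {"slide": [0,0,0.2],"turn": 0,"gripper": 0.4}
    - {"slide": [0,0,0.3],"turn": 0,"gripper": 0.4}
    - {"slide": [0,0,0.4],"turn": 0,"gripper": 0.4}
    - {"slide": [0,0,0.47],"turn": 0,"gripper": 0.4}

```text
time_s: 25.02
tcp_pos: [0.5499, -0.2039, 0.0571]
eef_rot: [-180.0, 0.0, -166.7]
contact_force: [-0.7, 1.2, 4.7]
gripper_width: 0.0521
gripper_force: 3.0
```

Call:
send_rows:
  moves:
    - {"slide": [0,0,0.04],"turn": 0,"gripper": 0.4}
    - {"slide": [0.04,0,0.05],"turn": 0,"gripper": 0.4}
    - {"slide": [0.09,0,0.06],"turn": 0,"gripper": 0.4}
    - {"slide": [0.13,0,0.07],"turn": 0,"gripper": 0.4}
    - {"slide": [0.18,0,0.08],"turn": 0,"gripper": 0.4}

```text
time_s: 25.43
tcp_pos: [0.5236, -0.2102, 0.0458]
eef_rot: [-180.0, 0.1, -166.7]
contact_force: [0.7, 1.8, 3.7]
gripper_width: 0.052
gripper_force: 3.0
```

```bash
python3 -c "
from h import *
hang();print(get_state()['contact_force'])"
```

```text
blob [264, 217, 112, 36, 3177] [319. 237.] row+6 [280] [358]
blob [230, 282, 180, 36, 4671] [319. 301.] row+6 [263] [376]
0 [[259.0, 129.0], [379.0, 129.0], [269.0, 126.0], [369.0, 126.0], [319.0, 285.0]]
15 [[265.0, 130.0], [373.0, 130.0], [274.0, 140.0], [364.0, 140.0], [319.0, 286.0]]
30 [[271.0, 138.0], [367.0, 138.0], [278.0, 158.0], [361.0, 158.0], [319.0, 285.0]]
45 [[275.0, 152.0], [363.0, 152.0], [280.0, 178.0], [358.0, 178.0], [319.0, 282.0]]
60 [[278.0, 169.0], [360.0, 169.0], [282.0, 200.0], [356.0, 200.0], [319.0, 277.0]]
75 [[280.0, 189.0], [358.0, 189.0], [283.0, 223.0], [356.0, 223.0], [319.0, 270.0]]
90 [[281.0, 210.0], [357.0, 210.0], [283.0, 247.0], [356.0, 247.0], [319.0, 262.0]]
105 [[282.0, 233.0], [356.0, 233.0], [282.0, 272.0], [356.0, 272.0], [319.0, 253.0]]
120 [[282.0, 256.0], [356.0, 256.0], [281.0, 298.0], [358.0, 298.0], [319.0, 245.0]]
135 [[281.0, 280.0], [357.0, 280.0], [278.0, 324.0], [360.0, 324.0], [319.0, 238.0]]
[ 0.52188271 -0.2103992   0.04538316] 0.05194727979026475 3.0007022246718407
[-1.71128294 -1.45076188  1.62525904]
```

Call:
send_rows:
  moves:
    - {"slide": [0.05,0,0.01],"turn": 0,"gripper": 0.4}
    - {"slide": [0.11,0,0.02],"turn": 0,"gripper": 0.4}
    - {"slide": [0.16,0,0.03],"turn": 0,"gripper": 0.4}
    - {"slide": [0.21,0,0.05],"turn": 0,"gripper": 0.4}
    - {"slide": [0.27,0,0.09],"turn": 0,"gripper": 0.4}

```text
time_s: 25.9
tcp_pos: [0.4836, -0.2196, 0.0315]
eef_rot: [-180.0, 0.0, -166.7]
contact_force: [-0.7, -0.0, 0.3]
gripper_width: 0.0519
gripper_force: 3.0
```

```bash
python3 -c "
from h import *
hang();print(get_state()['contact_force'])"
```

```text
blob [263, 240, 114, 13, 1266] [320. 247.] row+6 [264] [375]
blob [230, 282, 180, 36, 4673] [320. 301.] row+6 [259] [379]
0 [[261.0, 127.0], [380.0, 127.0], [270.0, 124.0], [370.0, 124.0], [320.0, 282.0]]
15 [[267.0, 127.0], [373.0, 127.0], [275.0, 138.0], [365.0, 138.0], [320.0, 283.0]]
30 [[272.0, 136.0], [368.0, 136.0], [279.0, 156.0], [361.0, 156.0], [320.0, 282.0]]
45 [[276.0, 150.0], [364.0, 150.0], [281.0, 176.0], [359.0, 176.0], [320.0, 279.0]]
60 [[279.0, 167.0], [361.0, 167.0], [283.0, 198.0], [357.0, 198.0], [320.0, 273.0]]
75 [[281.0, 187.0], [359.0, 187.0], [284.0, 221.0], [356.0, 221.0], [320.0, 267.0]]
90 [[282.0, 208.0], [357.0, 208.0], [284.0, 245.0], [356.0, 245.0], [320.0, 258.0]]
105 [[283.0, 230.0], [357.0, 230.0], [283.0, 270.0], [357.0, 270.0], [320.0, 250.0]]
120 [[283.0, 254.0], [357.0, 254.0], [282.0, 295.0], [358.0, 295.0], [320.0, 242.0]]
135 [[282.0, 277.0], [358.0, 277.0], [279.0, 321.0], [360.0, 321.0], [320.0, 235.0]]
[ 0.48075052 -0.2196047   0.02989701] 0.052239455631614 2.999701201915741
[-2.97256711  0.0295996  -1.18977276]
```

Call:
send_rows:
  moves:
    - {"slide": [0.05,0,0.02],"turn": 0,"gripper": 0.4}
    - {"slide": [0.1,0,0.05],"turn": 0,"gripper": 0.4}
    - {"slide": [0.1,0,0.05],"turn": 0,"gripper": 0.9}
    - {"slide": [0.1,0,0.05],"turn": 0,"gripper": 0.9}
    - {"slide": [0.1,0,0.05],"turn": 0,"gripper": 0.9}

```text
time_s: 26.37
tcp_pos: [0.4699, -0.223, 0.024]
eef_rot: [-180.0, -0.0, -166.7]
contact_force: [-0.4, -0.3, 0.3]
gripper_width: 0.0667
gripper_force: 0.0
```

Call:
send_rows:
  moves:
    - {"slide": [0,0,0],"turn": 0,"gripper": 0.9}
    - {"slide": [0,0,-0.2],"turn": 0,"gripper": 0.9}
    - {"slide": [0,0,-0.4],"turn": 0,"gripper": 0.9}
    - {"slide": [0,0,-0.6],"turn": 0,"gripper": 0.9}
    - {"slide": [0,0,-0.8],"turn": 0,"gripper": 0.9}

```text
time_s: 26.78
tcp_pos: [0.4697, -0.2228, 0.1455]
eef_rot: [-180.0, -0.0, -166.6]
contact_force: [1.5, -0.1, 0.1]
gripper_width: 0.0789
gripper_force: 0.0
```

```bash
python3 - <<'E'
from h import *
print(get_state()['tcp_pos'])
c=look('wrist');cv2.imwrite('pics/w6.png',c['img'][:,:,::-1])
look()
E
```

```text
[ 0.46973389 -0.2228044   0.14550129]
wrist [ 0.477 -0.219  0.031] 0.7 [321. 201.]
wrist [ 0.443 -0.344  0.035] 0.57 [189. 134.]
top [0.566 0.338 0.031] 0.97 [147. 205.]
top [ 0.428 -0.345  0.035] 0.68 [396. 255.]
top [0.47  0.363 0.03 ] 0.59 [137. 240.]
```

View pics/w6.png

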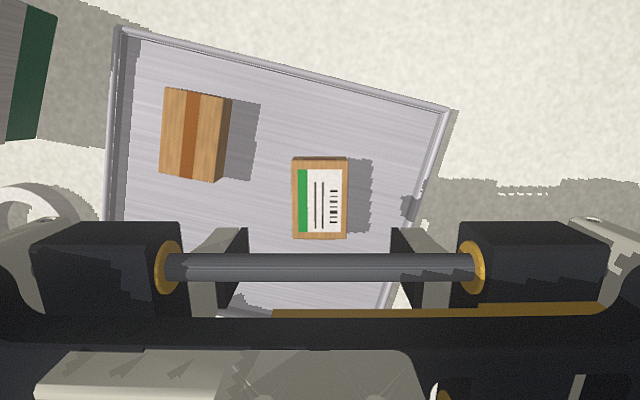

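Carton A is now label up, face at (292–347, 157–238) and aligned with the tool. D is still plain side up at (190,134).

```bash
python3 - <<'E'
from h import *
c=cap('wrist')
for q in([(292,157),(347,157),(346,239),(293,239)],[(165,88),(202,92),(193,180),(159,174)]):
    P=np.array([onz(c,p,.032) for p in q]);print(P.mean(0).round(4),(P[0]-P[3]).round(4),(P[1]-P[0]).round(4),np.degrees(np.arctan2((P[3]-P[0])[1],(P[3]-P[0])[0])))
P=onz(c,(320,198),.032);goto(P[0],P[1],.008)
E
```

```text
[ 0.4768 -0.2208  0.032 ] [-0.0765 -0.0171  0.    ] [-0.0112  0.0475  0.    ] 12.632325817048088
[ 0.4478 -0.3537  0.032 ] [-0.0755 -0.0025  0.    ] [-0.0038  0.0313  0.    ] 1.8732977003611395
tcp [ 0.4696 -0.2227  0.1439] [ 180.     0.  -166.7] slide [-0.039  0.004  0.906] None
```

Call:
send_rows:
  moves:
    - {"slide": [-0.04,0,0.2],"turn": 0,"gripper": 0.85}
    - {"slide": [-0.05,0,0.4],"turn": 0,"gripper": 0.85}
    - {"slide": [-0.05,0,0.65],"turn": 0,"gripper": 0.85}
    - {"slide": [-0.05,0,0.88],"turn": 0,"gripper": 0.85}
    - {"slide": [-0.05,0,0.88],"turn": 0,"gripper": 0.85}

```text
time_s: 27.45
tcp_pos: [0.4742, -0.2207, 0.0064]
eef_rot: [179.9, -0.4, -166.7]
contact_force: [-0.5, 0.1, -0.3]
gripper_width: 0.0748
gripper_force: 0.0
```

Call:
send_rows:
  newtons: 20
  moves:
    - {"slide": [0,0,0.01],"turn": 0,"gripper": 0.4}
    - {"slide": [0,0,0.01],"turn": 0,"gripper": 0.4}
    - {"slide": [0,0,0.01],"turn": 0,"gripper": 0.4}
    - {"slide": [0,0,0.01],"turn": 0,"gripper": 0.4}
    - {"slide": [0,0,0.01],"turn": 0,"gripper": 0.4}

```text
time_s: 27.87
tcp_pos: [0.4776, -0.2212, 0.0118]
eef_rot: [-180.0, 0.1, -166.7]
contact_force: [0.4, 0.8, 3.3]
gripper_width: 0.052
gripper_force: 20.0
```

Call:
send_rows:
  moves:
    - {"slide": [0,0,-0.2],"turn": 0,"gripper": 0.4}
    - {"slide": [0,0,-0.4],"turn": 0,"gripper": 0.4}
    - {"slide": [0,0,-0.6],"turn": 0.06,"gripper": 0.4}
    - {"slide": [0,0,-0.8],"turn": 0.12,"gripper": 0.4}
    - {"slide": [0,0,-1.0],"turn": 0.18,"gripper": 0.4}

```text
time_s: 28.28
tcp_pos: [0.4765, -0.2211, 0.1628]
eef_rot: [180.0, 0.1, 176.9]
contact_force: [0.1, -0.1, -2.5]
gripper_width: 0.0523
gripper_force: 20.0
```

Call:
send_rows:
  moves:
    - {"slide": [0.01,0.15,0],"turn": 0,"gripper": 0.4}
    - {"slide": [0.03,0.3,0],"turn": 0,"gripper": 0.4}
    - {"slide": [0.05,0.45,0],"turn": 0,"gripper": 0.4}
    - {"slide": [0.06,0.6,0],"turn": 0,"gripper": 0.4}
    - {"slide": [0.08,0.78,0],"turn": 0,"gripper": 0.4}

```text
time_s: 28.7
tcp_pos: [0.4705, -0.1031, 0.1613]
eef_rot: [180.0, 0.1, 177.1]
contact_force: [1.0, -0.6, -0.5]
gripper_width: 0.0519
gripper_force: 20.0
```

Call:
send_rows:
  moves:
    - {"slide": [0.01,0.15,0],"turn": 0,"gripper": 0.4}
    - {"slide": [0.03,0.3,0],"turn": 0,"gripper": 0.4}
    - {"slide": [0.05,0.45,0],"turn": 0,"gripper": 0.4}
    - {"slide": [0.06,0.6,0],"turn": 0,"gripper": 0.4}
    - {"slide": [0.08,0.78,0],"turn": 0,"gripper": 0.4}

```text
time_s: 29.12
tcp_pos: [0.4643, 0.0145, 0.1613]
eef_rot: [180.0, 0.1, 177.1]
contact_force: [1.3, -0.3, -0.3]
gripper_width: 0.0517
gripper_force: 20.0
```

Call:
send_rows:
  moves:
    - {"slide": [0.01,0.15,0],"turn": 0,"gripper": 0.4}
    - {"slide": [0.03,0.3,0],"turn": 0,"gripper": 0.4}
    - {"slide": [0.05,0.45,0],"turn": 0,"gripper": 0.4}
    - {"slide": [0.06,0.6,0],"turn": 0,"gripper": 0.4}
    - {"slide": [0.08,0.78,0],"turn": 0,"gripper": 0.4}

```text
time_s: 29.53
tcp_pos: [0.4581, 0.1319, 0.1613]
eef_rot: [179.9, 0.0, 177.1]
contact_force: [-0.3, 0.2, -0.8]
gripper_width: 0.0517
gripper_force: 20.0
```

Call:
send_rows:
  moves:
    - {"slide": [0.01,0.15,0],"turn": 0,"gripper": 0.4}
    - {"slide": [0.03,0.3,0],"turn": 0,"gripper": 0.4}
    - {"slide": [0.05,0.45,0],"turn": 0,"gripper": 0.4}
    - {"slide": [0.06,0.6,0],"turn": 0,"gripper": 0.4}
    - {"slide": [0.08,0.78,0],"turn": 0,"gripper": 0.4}

```text
time_s: 29.95
tcp_pos: [0.452, 0.2493, 0.1613]
eef_rot: [179.9, 0.0, 177.1]
contact_force: [0.9, -0.1, -1.0]
gripper_width: 0.052
gripper_force: 20.0
```

```bash
python3 - <<'E'
from h import *
s=get_state();print(s['gripper_force'],s['gripper_width'],s['contact_force']);brown(None,230,410);look('wrist');goto(.456,.248,.015,-2.8)
E
```

```text
19.997439980506897 0.05196405150565306 [ 0.9105376  -0.1335842  -1.02878064]
blob [405, 155, 5, 74, 221] [408. 198.] row+6 [409] [409]
blob [265, 175, 109, 78, 3873] [319. 200.] row+6 [269] [369]
blob [230, 282, 180, 36, 2162] [320. 308.] row+6 [269] [368]
wrist [0.456 0.36  0.034] 0.84 [429. 187.]
wrist [0.436 0.256 0.185] 0.69 [323. 230.]
tcp [0.4521 0.2501 0.161 ] [180.    0.  177.2] slide [-0.026 -0.013  0.973] 0.000536619908540893
```

Call:
send_rows:
  moves:
    - {"slide": [-0.03,-0.01,0.2],"turn": 0,"gripper": 0.4}
    - {"slide": [-0.03,-0.01,0.45],"turn": 0,"gripper": 0.4}
    - {"slide": [-0.03,-0.01,0.7],"turn": 0,"gripper": 0.4}
    - {"slide": [-0.03,-0.01,0.87],"turn": 0,"gripper": 0.4}
    - {"slide": [-0.03,-0.01,0.93],"turn": 0,"gripper": 0.4}

```text
time_s: 30.52
tcp_pos: [0.4549, 0.2443, 0.0179]
eef_rot: [-179.8, -0.2, 177.1]
contact_force: [-0.6, -0.5, -0.8]
gripper_width: 0.0517
gripper_force: 20.0
```

Call:
send_rows:
  moves:
    - {"slide": [0,0,0.03],"turn": 0,"gripper": 0.4}
    - {"slide": [0,0,0.05],"turn": 0,"gripper": 0.4}
    - {"slide": [0,0,0.05],"turn": 0,"gripper": 0.4}
    - {"slide": [0,0,0.05],"turn": 0,"gripper": 0.72}
    - {"slide": [0,0,0.05],"turn": 0,"gripper": 0.72}

```text
time_s: 30.93
tcp_pos: [0.4577, 0.2478, 0.0151]
eef_rot: [179.9, 0.1, 177.2]
contact_force: [-0.4, 0.5, 1.2]
gripper_width: 0.0599
gripper_force: 0.0
```

Call:
send_rows:
  moves:
    - {"slide": [0,0,0],"turn": 0,"gripper": 0.72}
    - {"slide": [0,0,-0.25],"turn": 0,"gripper": 0.72}
    - {"slide": [0,0,-0.5],"turn": 0,"gripper": 0.85}
    - {"slide": [0,0,-0.75],"turn": 0,"gripper": 0.85}
    - {"slide": [0,0,-1],"turn": 0,"gripper": 0.85}

```text
time_s: 31.35
tcp_pos: [0.4566, 0.2467, 0.166]
eef_rot: [180.0, 0.0, 177.1]
contact_force: [-0.1, 0.2, -0.6]
gripper_width: 0.0736
gripper_force: 0.0
```

```bash
python3 - <<'E'
from h import *
look('wrist');t=look();goto(.422,-.345,.15,1.5)
h=cv2.cvtColor(t['img'],cv2.COLOR_RGB2HSV);m=cv2.inRange(h,(6,80,50),(22,255,255))
m[:180]=0;m[280:]=0;m[:,:310]=0;m[:,425:]=0
r=cv2.minAreaRect(np.argwhere(m)[:,::-1].astype(np.float32));b=cv2.boxPoints(r);print(r,m.sum()/255)
print([onz(t,p,.032)[:2].round(4).tolist() for p in b], onz(t,r[0],.032))
E
```

```text
wrist [0.456 0.36  0.033] 0.82 [435. 182.]
wrist [0.584 0.315 0.034] 0.61 [387. 298.]
wrist [0.454 0.254 0.036] 0.61 [326. 185.]
wrist [0.444 0.299 0.006] 0.47 [368. 168.]
top [0.566 0.335 0.032] 0.95 [149. 205.]
top [ 0.447 -0.342  0.032] 0.61 [395. 248.]
tcp [0.4573 0.2476 0.1656] [1.798e+02 1.000e-01 1.771e+02] slide [ 0.038 -3.958  0.089] -0.04851243010931006
((394.8153991699219, 248.17691040039062), (26.51466941833496, 18.47151756286621), 86.8201675415039) 484.0
[[0.4809, -0.3161], [0.4837, -0.3673], [0.4111, -0.3693], [0.4084, -0.3186]] [ 0.44586976 -0.34283547  0.032     ]
```

Call:
send_rows:
  moves:
    - {"slide": [0,-0.2,0],"turn": 0,"gripper": 0.85}
    - {"slide": [0,-0.4,0],"turn": 0,"gripper": 0.85}
    - {"slide": [0,-0.6,0],"turn": 0,"gripper": 0.85}
    - {"slide": [0.01,-0.8,0],"turn": 0,"gripper": 0.85}
    - {"slide": [0.01,-0.99,0],"turn": 0,"gripper": 0.85}

```text
time_s: 31.97
tcp_pos: [0.4466, 0.0969, 0.1625]
eef_rot: [-179.9, -0.1, 177.1]
contact_force: [0.8, -1.0, -0.1]
gripper_width: 0.0743
gripper_force: 0.0
```

Call:
send_rows:
  moves:
    - {"slide": [0,-0.2,0],"turn": 0,"gripper": 0.85}
    - {"slide": [0,-0.4,0],"turn": 0,"gripper": 0.85}
    - {"slide": [0,-0.6,0],"turn": 0,"gripper": 0.85}
    - {"slide": [0.01,-0.8,0],"turn": 0,"gripper": 0.85}
    - {"slide": [0.01,-0.99,0],"turn": 0,"gripper": 0.85}

```text
time_s: 32.38
tcp_pos: [0.4376, -0.0511, 0.1626]
eef_rot: [-180.0, -0.1, 177.1]
contact_force: [1.1, 0.5, 0.7]
gripper_width: 0.0744
gripper_force: 0.0
```

Call:
send_rows:
  moves:
    - {"slide": [0,-0.2,0],"turn": 0,"gripper": 0.85}
    - {"slide": [0,-0.4,0],"turn": 0,"gripper": 0.85}
    - {"slide": [0,-0.6,0],"turn": 0,"gripper": 0.85}
    - {"slide": [0.01,-0.8,0],"turn": 0,"gripper": 0.85}
    - {"slide": [0.01,-0.99,0],"turn": 0,"gripper": 0.85}

```text
time_s: 32.8
tcp_pos: [0.4288, -0.1992, 0.1625]
eef_rot: [180.0, -0.1, 177.1]
contact_force: [1.0, 0.7, -0.4]
gripper_width: 0.0747
gripper_force: 0.0
```

Call:
send_rows:
  moves:
    - {"slide": [0,-0.2,0],"turn": -0.02,"gripper": 0.85}
    - {"slide": [0,-0.4,0],"turn": -0.05,"gripper": 0.85}
    - {"slide": [0,-0.6,0],"turn": -0.05,"gripper": 0.85}
    - {"slide": [0.01,-0.8,0],"turn": -0.05,"gripper": 0.85}
    - {"slide": [0.01,-0.98,0],"turn": -0.05,"gripper": 0.85}

```text
time_s: 33.22
tcp_pos: [0.42, -0.3459, 0.1623]
eef_rot: [179.9, -0.1, -178.4]
contact_force: [1.2, -0.4, 0.3]
gripper_width: 0.0745
gripper_force: 0.0
```

```bash
python3 - <<'E'
from h import *
c=look('wrist')
h=cv2.cvtColor(c['img'],cv2.COLOR_RGB2HSV);m=cv2.inRange(h,(6,80,50),(22,255,255));m[225:]=0;m[:,:220]=0;m[:,420:]=0
q=np.argwhere(m);print(q.min(0),q.max(0));r=cv2.minAreaRect(q[:,::-1].astype(np.float32));print(r)
print(proj(c,[[.446,-.343,.032],[.408,-.343,.032]]))
goto(.422,-.343,.01,1.8)
t=look()
hs=cv2.cvtColor(t['img'],cv2.COLOR_RGB2HSV);m=cv2.inRange(hs,(100,120,30),(130,255,255));z=np.zeros_like(m)
cv2.fillPoly(z,[np.array([(112,190),(203,193),(197,268),(105,265)])],255);m=(z>0)&(m==0);m=cv2.morphologyEx(m.astype(np.uint8),cv2.MORPH_OPEN,np.ones((3,3)))
n,l,st,ce=cv2.connectedComponentsWithStats(m)
for i in range(1,n):
    if st[i,4]>40:
        r=cv2.minAreaRect(np.argwhere(l==i)[:,::-1].astype(np.float32));print(st[i],r,onz(t,r[0],.033).round(3))
E
```

```text
wrist [ 0.439 -0.347  0.031] 0.89 [317. 207.]
[172 292] [224 344]
((317.9999694824219, 197.99998474121094), (51.99999237060547, 51.99999237060547), 90.0)
[[321.09757781 214.26725885]
 [322.23067007 176.61169528]]
tcp [ 0.4201 -0.3471  0.1618] [ 180.    -0.2 -178.5] slide [-0.016  0.027  1.012] -0.0037485696332503773
top [0.468 0.361 0.035] 0.79 [137. 241.]
top [0.564 0.334 0.033] 0.67 [149. 206.]
top [0.455 0.246 0.031] 0.57 [180. 246.]
[135 191  25  29 671] ((147.0, 205.0), (28.0, 24.0), 90.0) [0.566 0.339 0.033]
[124 228  25  29 678] ((136.0, 242.0), (28.0, 24.0), 90.0) [0.465 0.363 0.033]
[168 230  25  30 665] ((180.05172729492188, 244.3793182373047), (22.422279357910156, 30.145509719848633), 4.763641834259033) [0.458 0.245 0.033]
```

Carton B has been knocked about 2.5 cm inside the tote and still lies flat. I grip D at its far end too, then lift and shake it in the same way.

Call:
send_rows:
  moves:
    - {"slide": [-0.2,0,0.05],"turn": 0,"gripper": 0.85}
    - {"slide": [-0.3,0,0.25],"turn": 0,"gripper": 0.8}
    - {"slide": [-0.3,0,0.5],"turn": 0,"gripper": 0.8}
    - {"slide": [-0.3,0,0.75],"turn": 0,"gripper": 0.8}
    - {"slide": [-0.3,0,0.98],"turn": 0,"gripper": 0.8}

```text
time_s: 33.83
tcp_pos: [0.466, -0.3415, 0.0146]
eef_rot: [180.0, -0.0, -178.3]
contact_force: [0.4, 0.9, 0.0]
gripper_width: 0.0698
gripper_force: 0.0
```

Call:
send_rows:
  newtons: 5
  moves:
    - {"slide": [0,0,0.03],"turn": 0,"gripper": 0.8}
    - {"slide": [0,0,0.03],"turn": 0,"gripper": 0.4}
    - {"slide": [0,0,0.03],"turn": 0,"gripper": 0.4}
    - {"slide": [0,0,0.03],"turn": 0,"gripper": 0.4}
    - {"slide": [0,0,0.03],"turn": 0,"gripper": 0.4}

```text
time_s: 34.25
tcp_pos: [0.4679, -0.3436, 0.0145]
eef_rot: [-179.9, 0.2, -178.3]
contact_force: [0.4, 1.1, 2.5]
gripper_width: 0.0521
gripper_force: 5.0
```

Call:
send_rows:
  moves:
    - {"slide": [0,0,-0.1],"turn": 0,"gripper": 0.4}
    - {"slide": [-0.05,0,-0.2],"turn": 0,"gripper": 0.4}
    - {"slide": [-0.15,0,-0.3],"turn": 0,"gripper": 0.4}
    - {"slide": [-0.25,0,-0.4],"turn": 0,"gripper": 0.4}
    - {"slide": [-0.4,0,-0.5],"turn": 0,"gripper": 0.4}

```text
time_s: 34.67
tcp_pos: [0.5262, -0.3416, 0.0899]
eef_rot: [-180.0, 0.1, -178.4]
contact_force: [-0.2, 0.2, -1.0]
gripper_width: 0.0518
gripper_force: 5.0
```

Call:
send_rows:
  newtons: 3
  moves:
    - {"slide": [0,0,0],"turn": 0,"gripper": 0.4}
    - {"slide": [0,0,-0.14],"turn": 0,"gripper": 0.4}
    - {"slide": [0,0,0.0],"turn": 0,"gripper": 0.4}
    - {"slide": [0,0,-0.2],"turn": 0,"gripper": 0.4}
    - {"slide": [0,0,-0.2],"turn": 0,"gripper": 0.4}

```text
time_s: 35.08
tcp_pos: [0.5279, -0.3426, 0.1218]
eef_rot: [-179.8, 0.3, -178.3]
contact_force: [1.4, -1.2, 1.4]
gripper_width: 0.0521
gripper_force: 3.0
```

```bash
python3 -c "
from h import *
hang()"
```

```text
blob [269, 142, 102, 112, 10501] [319. 199.] row+6 [275] [364]
blob [230, 308, 180, 10, 1627] [320. 313.] row+6 [230] [409]
0 [[260.0, 133.0], [378.0, 133.0], [270.0, 130.0], [369.0, 130.0], [319.0, 288.0]]
15 [[266.0, 134.0], [372.0, 133.0], [274.0, 143.0], [364.0, 143.0], [319.0, 289.0]]
30 [[271.0, 142.0], [367.0, 141.0], [278.0, 161.0], [360.0, 161.0], [319.0, 288.0]]
45 [[275.0, 155.0], [363.0, 155.0], [280.0, 181.0], [358.0, 181.0], [319.0, 285.0]]
60 [[278.0, 172.0], [360.0, 172.0], [282.0, 202.0], [356.0, 202.0], [319.0, 280.0]]
75 [[280.0, 191.0], [358.0, 191.0], [283.0, 225.0], [356.0, 225.0], [319.0, 273.0]]
90 [[282.0, 212.0], [357.0, 212.0], [283.0, 250.0], [355.0, 250.0], [319.0, 265.0]]
105 [[282.0, 235.0], [356.0, 235.0], [282.0, 274.0], [356.0, 274.0], [319.0, 256.0]]
120 [[282.0, 258.0], [356.0, 258.0], [281.0, 300.0], [358.0, 300.0], [319.0, 248.0]]
135 [[281.0, 282.0], [357.0, 282.0], [279.0, 326.0], [360.0, 326.0], [319.0, 241.0]]
[ 0.52794003 -0.34239164  0.12076192] 0.05203879731464012 2.999971993267536
```

Already about 35°. More shakes.

Call:
send_rows:
  moves:
    - {"slide": [0,0,0.1],"turn": 0,"gripper": 0.4}
    - {"slide": [0,0,-0.15],"turn": 0,"gripper": 0.4}
    - {"slide": [0,0,0.05],"turn": 0,"gripper": 0.4}
    - {"slide": [0,0,-0.2],"turn": 0,"gripper": 0.4}
    - {"slide": [0,0,0.05],"turn": 0,"gripper": 0.4}

```text
time_s: 35.55
tcp_pos: [0.5314, -0.3445, 0.1201]
eef_rot: [-179.6, 0.7, -178.2]
contact_force: [4.6, -1.5, 2.3]
gripper_width: 0.0521
gripper_force: 3.0
```

Call:
send_rows:
  moves:
    - {"slide": [0,0,-0.2],"turn": 0,"gripper": 0.4}
    - {"slide": [0,0,0.05],"turn": 0,"gripper": 0.4}
    - {"slide": [0,0,-0.2],"turn": 0,"gripper": 0.4}
    - {"slide": [0,0,-0.1],"turn": 0,"gripper": 0.4}
    - {"slide": [0,0,-0.1],"turn": 0,"gripper": 0.4}

```text
time_s: 35.97
tcp_pos: [0.5261, -0.3414, 0.1238]
eef_rot: [180.0, 0.0, -178.4]
contact_force: [-1.1, 0.0, -1.9]
gripper_width: 0.052
gripper_force: 3.0
```

```bash
python3 -c "
from h import *
hang()" | grep -v '^[0-9]'
```

```text
blob [269, 175, 101, 78, 6591] [319. 216.] row+6 [282] [356]
blob [272, 282, 95, 12, 1086] [319. 287.] row+6 [273] [365]
blob [230, 308, 180, 10, 1624] [320. 313.] row+6 [230] [409]
[ 0.52561636 -0.34123449  0.12415139] 0.05193655150185702 2.999938018620014
```

Call:
send_rows:
  moves:
    - {"slide": [0,0,0.1],"turn": 0,"gripper": 0.4}
    - {"slide": [0,0,0.2],"turn": 0,"gripper": 0.4}
    - {"slide": [0,0,0.3],"turn": 0,"gripper": 0.4}
    - {"slide": [0,0,0.4],"turn": 0,"gripper": 0.4}
    - {"slide": [0,0,0.46],"turn": 0,"gripper": 0.4}

```text
time_s: 36.43
tcp_pos: [0.5261, -0.3416, 0.0554]
eef_rot: [-180.0, 0.0, -178.4]
contact_force: [0.9, 0.8, 3.8]
gripper_width: 0.0521
gripper_force: 3.0
```

Call:
send_rows:
  moves:
    - {"slide": [0,0,0.04],"turn": 0,"gripper": 0.4}
    - {"slide": [0.04,0,0.05],"turn": 0,"gripper": 0.4}
    - {"slide": [0.09,0,0.06],"turn": 0,"gripper": 0.4}
    - {"slide": [0.13,0,0.07],"turn": 0,"gripper": 0.4}
    - {"slide": [0.18,0,0.08],"turn": 0,"gripper": 0.4}

```text
time_s: 36.85
tcp_pos: [0.4986, -0.3424, 0.0439]
eef_rot: [-180.0, 0.0, -178.4]
contact_force: [0.1, -0.6, 0.3]
gripper_width: 0.0518
gripper_force: 3.0
```

```bash
python3 -c "
from h import *
hang()" | egrep 'blob|^75|^90|^105|\[ 0'
```

```text
blob [268, 213, 104, 40, 3488] [319. 234.] row+6 [280] [358]
blob [230, 282, 180, 36, 4691] [319. 301.] row+6 [262] [376]
75 [[280.0, 189.0], [358.0, 189.0], [283.0, 223.0], [356.0, 223.0], [319.0, 270.0]]
90 [[282.0, 210.0], [357.0, 210.0], [283.0, 247.0], [356.0, 247.0], [319.0, 262.0]]
105 [[282.0, 232.0], [356.0, 232.0], [282.0, 272.0], [356.0, 272.0], [319.0, 253.0]]
[ 0.49681551 -0.34221186  0.04349512] 0.0521415339913286 3.0060843005776405
```

It stands upright at about 92°. I continue over, then release.

Call:
send_rows:
  moves:
    - {"slide": [0.05,0,0.01],"turn": 0,"gripper": 0.4}
    - {"slide": [0.11,0,0.02],"turn": 0,"gripper": 0.4}
    - {"slide": [0.16,0,0.03],"turn": 0,"gripper": 0.4}
    - {"slide": [0.21,0,0.05],"turn": 0,"gripper": 0.4}
    - {"slide": [0.27,0,0.08],"turn": 0,"gripper": 0.4}

```text
time_s: 37.32
tcp_pos: [0.458, -0.3435, 0.0314]
eef_rot: [-180.0, 0.0, -178.4]
contact_force: [0.4, -0.6, 0.3]
gripper_width: 0.0523
gripper_force: 3.0
```

Call:
send_rows:
  moves:
    - {"slide": [0.05,0,0.02],"turn": 0,"gripper": 0.4}
    - {"slide": [0.1,0,0.05],"turn": 0,"gripper": 0.4}
    - {"slide": [0.1,0,0.05],"turn": 0,"gripper": 0.9}
    - {"slide": [0.1,0,0.05],"turn": 0,"gripper": 0.9}
    - {"slide": [0.1,0,0.05],"turn": 0,"gripper": 0.9}

```text
time_s: 37.73
tcp_pos: [0.444, -0.344, 0.024]
eef_rot: [-180.0, -0.0, -178.4]
contact_force: [-0.7, -0.2, 1.1]
gripper_width: 0.0665
gripper_force: 0.0
```

Call:
send_rows:
  moves:
    - {"slide": [0,0,0],"turn": 0,"gripper": 0.9}
    - {"slide": [0,0,-0.2],"turn": 0,"gripper": 0.9}
    - {"slide": [0,0,-0.4],"turn": 0,"gripper": 0.9}
    - {"slide": [0,0,-0.6],"turn": 0,"gripper": 0.9}
    - {"slide": [0,0,-0.8],"turn": 0,"gripper": 0.9}

```text
time_s: 38.15
tcp_pos: [0.4439, -0.3438, 0.1455]
eef_rot: [-180.0, -0.0, -178.3]
contact_force: [0.8, -0.3, -0.5]
gripper_width: 0.0789
gripper_force: 0.0
```

```bash
python3 - <<'E'
from h import *
c=look('wrist')
h=cv2.cvtColor(c['img'],cv2.COLOR_RGB2HSV)
br=cv2.inRange(h,(6,80,50),(22,255,255));gr=cv2.inRange(h,(45,90,50),(80,255,255))
for n,m in(('br',br),('gr',gr)):
    m[225 if n=='x' else 260:]=0;m[:,:230]=0;m[:,410:]=0
    q=np.argwhere(m);print(n,len(q),q.min(0) if len(q) else'',q.max(0) if len(q) else '')
q=np.argwhere((br>0)|(gr>0))[:,::-1].astype(np.float32);r=cv2.minAreaRect(q);print(r)
P=onz(c,r[0],.032);b=[onz(c,p,.032)[:2].round(4).tolist() for p in cv2.boxPoints(r)];print(P,b);goto(P[0],P[1],.01)
E
```

```text
wrist [ 0.447 -0.346  0.031] 0.64 [316. 196.]
br 1713 [154 291] [236 347]
gr 552 [167 298] [228 307]
((319.0, 195.0), (82.0, 56.0), 90.0)
[ 0.44600647 -0.34374909  0.032     ] [[0.4091, -0.3696], [0.4077, -0.32], [0.4857, -0.316], [0.4872, -0.3693]]
tcp [ 0.447  -0.3454  0.1496] [-179.7    0.5 -178.3] slide [0.014 0.015 0.931] None
```

D is label up: the green band shows at (298–307, 167–228).

Call:
send_rows:
  moves:
    - {"slide": [-0.01,0,0.2],"turn": 0,"gripper": 0.85}
    - {"slide": [-0.01,0,0.4],"turn": 0,"gripper": 0.85}
    - {"slide": [-0.01,0,0.65],"turn": 0,"gripper": 0.85}
    - {"slide": [-0.01,0,0.88],"turn": 0,"gripper": 0.85}
    - {"slide": [-0.01,0,0.88],"turn": 0,"gripper": 0.85}

```text
time_s: 38.67
tcp_pos: [0.4426, -0.3425, 0.0065]
eef_rot: [179.8, -0.4, -178.4]
contact_force: [-1.5, 0.7, -0.3]
gripper_width: 0.0748
gripper_force: 0.0
```

Call:
send_rows:
  newtons: 20
  moves:
    - {"slide": [0,0,0.01],"turn": 0,"gripper": 0.4}
    - {"slide": [0,0,0.01],"turn": 0,"gripper": 0.4}
    - {"slide": [0,0,0.01],"turn": 0,"gripper": 0.4}
    - {"slide": [0,0,0.01],"turn": 0,"gripper": 0.4}
    - {"slide": [0,0,0.01],"turn": 0,"gripper": 0.4}

```text
time_s: 39.08
tcp_pos: [0.4463, -0.3442, 0.0124]
eef_rot: [-179.9, 0.2, -178.3]
contact_force: [-0.6, 1.2, 6.0]
gripper_width: 0.0517
gripper_force: 20.0
```

Call:
send_rows:
  moves:
    - {"slide": [0,0,-0.2],"turn": 0,"gripper": 0.4}
    - {"slide": [0,0,-0.4],"turn": 0,"gripper": 0.4}
    - {"slide": [0,0,-0.6],"turn": 0.02,"gripper": 0.4}
    - {"slide": [0,0,-0.8],"turn": 0.05,"gripper": 0.4}
    - {"slide": [0,0,-1.0],"turn": 0.05,"gripper": 0.4}

```text
time_s: 39.5
tcp_pos: [0.4449, -0.3437, 0.1629]
eef_rot: [-180.0, 0.1, 177.0]
contact_force: [-0.1, -0.6, -1.6]
gripper_width: 0.0519
gripper_force: 20.0
```

Call:
send_rows:
  moves:
    - {"slide": [-0.02,0.2,0],"turn": 0,"gripper": 0.4}
    - {"slide": [-0.05,0.4,0],"turn": 0,"gripper": 0.4}
    - {"slide": [-0.08,0.6,0],"turn": 0,"gripper": 0.4}
    - {"slide": [-0.1,0.8,0],"turn": 0,"gripper": 0.4}
    - {"slide": [-0.13,0.98,0],"turn": 0,"gripper": 0.4}

```text
time_s: 39.92
tcp_pos: [0.4718, -0.1965, 0.1615]
eef_rot: [180.0, 0.1, 177.1]
contact_force: [0.7, -0.1, -1.2]
gripper_width: 0.0521
gripper_force: 20.0
```

Call:
send_rows:
  moves:
    - {"slide": [-0.02,0.2,0],"turn": 0,"gripper": 0.4}
    - {"slide": [-0.05,0.4,0],"turn": 0,"gripper": 0.4}
    - {"slide": [-0.08,0.6,0],"turn": 0,"gripper": 0.4}
    - {"slide": [-0.1,0.8,0],"turn": 0,"gripper": 0.4}
    - {"slide": [-0.13,0.98,0],"turn": 0,"gripper": 0.4}

```text
time_s: 40.33
tcp_pos: [0.4987, -0.0505, 0.1614]
eef_rot: [180.0, 0.1, 177.1]
contact_force: [0.2, -0.1, -0.3]
gripper_width: 0.052
gripper_force: 20.0
```

Call:
send_rows:
  moves:
    - {"slide": [-0.02,0.2,0],"turn": 0,"gripper": 0.4}
    - {"slide": [-0.05,0.4,0],"turn": 0,"gripper": 0.4}
    - {"slide": [-0.08,0.6,0],"turn": 0,"gripper": 0.4}
    - {"slide": [-0.1,0.8,0],"turn": 0,"gripper": 0.4}
    - {"slide": [-0.13,0.98,0],"turn": 0,"gripper": 0.4}

```text
time_s: 40.75
tcp_pos: [0.5255, 0.0954, 0.1615]
eef_rot: [179.9, 0.1, 177.2]
contact_force: [-0.2, -0.5, -1.3]
gripper_width: 0.052
gripper_force: 20.0
```

Call:
send_rows:
  moves:
    - {"slide": [-0.02,0.2,0],"turn": 0,"gripper": 0.4}
    - {"slide": [-0.05,0.4,0],"turn": 0,"gripper": 0.4}
    - {"slide": [-0.08,0.6,0],"turn": 0,"gripper": 0.4}
    - {"slide": [-0.1,0.8,0],"turn": 0,"gripper": 0.4}
    - {"slide": [-0.13,0.98,0],"turn": 0,"gripper": 0.4}

```text
time_s: 41.17
tcp_pos: [0.5523, 0.2413, 0.1614]
eef_rot: [179.9, 0.0, 177.2]
contact_force: [0.8, -0.2, -0.9]
gripper_width: 0.0516
gripper_force: 20.0
```

```bash
python3 - <<'E'
from h import *
s=get_state();print(s['gripper_force'],s['gripper_width']);c=look('wrist');cv2.imwrite('pics/w7.png',c['img'][:,:,::-1]);goto(.55,.242,.015,-2.8)
t=look()
E
```

```text
19.99888390302658 0.0516366693906943
wrist [0.558 0.334 0.034] 0.97 [415. 190.]
wrist [0.455 0.25  0.032] 0.77 [323.  81.]
wrist [0.534 0.239 0.18 ] 0.69 [313. 225.]
wrist [0.463 0.362 0.033] 0.68 [449.  85.]
tcp [0.5532 0.2431 0.161 ] [1.799e+02 1.000e-01 1.773e+02] slide [ 0.023 -0.009  0.973] 0.0010308921559625459
top [0.467 0.365 0.032] 0.79 [136. 241.]
top [0.453 0.247 0.033] 0.71 [179. 246.]
top [0.522 0.252 0.183] 0.4 [162. 216.]
```

View pics/w7.png

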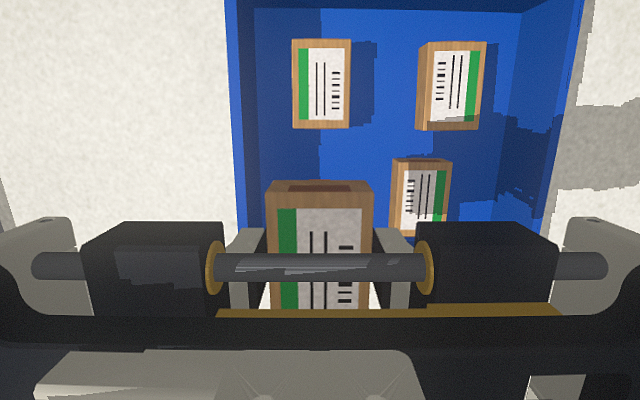

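The wrist view shows A (321,84), C (450,85) and B (420,195) flat, label up and square in the tote, with B shifted toward the middle. D is held label up over its slot, with room beside B. Lowering.

Call:
send_rows:
  moves:
    - {"slide": [0.02,-0.01,0.2],"turn": 0,"gripper": 0.4}
    - {"slide": [0.02,-0.01,0.45],"turn": 0,"gripper": 0.4}
    - {"slide": [0.02,-0.01,0.7],"turn": 0,"gripper": 0.4}
    - {"slide": [0.02,-0.01,0.87],"turn": 0,"gripper": 0.4}
    - {"slide": [0.02,-0.01,0.93],"turn": 0,"gripper": 0.4}

```text
time_s: 41.78
tcp_pos: [0.547, 0.2354, 0.0176]
eef_rot: [-179.8, -0.3, 177.0]
contact_force: [-0.3, -1.0, -0.6]
gripper_width: 0.0516
gripper_force: 20.0
```

Call:
send_rows:
  moves:
    - {"slide": [0,0,0.03],"turn": 0,"gripper": 0.4}
    - {"slide": [0,0,0.05],"turn": 0,"gripper": 0.4}
    - {"slide": [0,0,0.05],"turn": 0,"gripper": 0.4}
    - {"slide": [0,0,0.05],"turn": 0,"gripper": 0.7}
    - {"slide": [0,0,0.05],"turn": 0,"gripper": 0.7}

```text
time_s: 42.2
tcp_pos: [0.5504, 0.2389, 0.0153]
eef_rot: [179.9, 0.1, 177.1]
contact_force: [1.1, 0.3, 0.0]
gripper_width: 0.0588
gripper_force: 0.0
```

Call:
send_rows:
  moves:
    - {"slide": [0,0,0],"turn": 0,"gripper": 0.7}
    - {"slide": [0,0,-0.25],"turn": 0,"gripper": 0.7}
    - {"slide": [0,0,-0.5],"turn": 0,"gripper": 0.7}
    - {"slide": [0,0,-0.75],"turn": 0,"gripper": 0.7}
    - {"slide": [0,0,-1],"turn": 0,"gripper": 0.7}

```text
time_s: 42.62
tcp_pos: [0.5493, 0.2381, 0.166]
eef_rot: [180.0, 0.0, 177.1]
contact_force: [0.9, 1.6, -0.9]
gripper_width: 0.0614
gripper_force: 0.0
```

Call:
send_rows:
  moves:
    - {"slide": [0,-0.2,0],"turn": 0,"gripper": 0}
    - {"slide": [0,-0.4,-0.1],"turn": 0,"gripper": 0}
    - {"slide": [0,-0.6,-0.2],"turn": 0,"gripper": 0}
    - {"slide": [0,-0.8,-0.3],"turn": 0,"gripper": 0}
    - {"slide": [0,-1,-0.35],"turn": 0,"gripper": 0}

```text
time_s: 43.03
tcp_pos: [0.5424, 0.0874, 0.2189]
eef_rot: [179.9, 0.2, 177.2]
contact_force: [0.6, 0.1, -0.9]
gripper_width: 0.0338
gripper_force: 0.0
```

Call:
send_rows:
  moves:
    - {"slide": [0,-0.2,0],"turn": 0,"gripper": 0}
    - {"slide": [0,-0.4,0],"turn": 0,"gripper": 0}
    - {"slide": [0,-0.6,0],"turn": 0,"gripper": 0}
    - {"slide": [0,-0.8,0],"turn": 0,"gripper": 0}
    - {"slide": [0,-1,0],"turn": 0,"gripper": 0}

```text
time_s: 43.45
tcp_pos: [0.5342, -0.0628, 0.217]
eef_rot: [180.0, 0.1, 177.2]
contact_force: [1.1, 0.2, -0.4]
gripper_width: 0.0024
gripper_force: 0.0
```

```bash
python3 - <<'E'
from h import *
s=get_state();print(s['tcp_pos'])
t=look();c=look('side')
a=cv2.resize(t['img'][170:285,90:220],None,fx=4,fy=4,interpolation=cv2.INTER_CUBIC)
b=cv2.resize(t['img'][130:220,280:345],None,fx=4,fy=4,interpolation=cv2.INTER_CUBIC)
im=np.zeros((460,790,3),np.uint8);im[:a.shape[0],:a.shape[1]]=a;im[:b.shape[0],525:525+b.shape[1]]=b
cv2.imwrite('pics/f.png',im[:,:,::-1])
print('lever',[(np.round(d['location'],3),round(d['p'],2)) for d in optics.look_for('top','lever_tip')])
goto(.685,-.210,.22)
E
```

```text
[ 0.53422034 -0.06275308  0.21702003]
side [0.457 0.258 0.035] 0.8 [338. 348.]
side [0.474 0.361 0.037] 0.76 [321. 389.]
side [0.563 0.35  0.035] 0.74 [283. 376.]
side [0.552 0.244 0.036] 0.59 [299. 335.]
lever [(array([ 0.686, -0.152,  0.127]), 0.47)]
tcp [ 0.5345 -0.0615  0.2166] [1.800e+02 1.000e-01 1.771e+02] slide [-1.052 -0.938 -0.022] None
```

View pics/f.png

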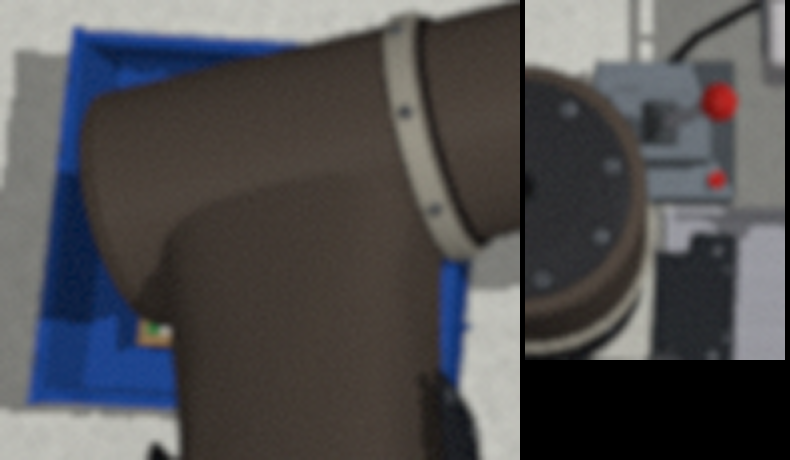

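In the top view the arm covers the tote, but the side camera finds all four cartons at the right height. The lever ball (718,103) is still beside the red lamp. I move to the far side of the lever and check the tote again from there.

Call:
send_rows:
  moves:
    - {"slide": [-0.11,-0.1,0],"turn": 0,"gripper": 0}
    - {"slide": [-0.22,-0.2,0],"turn": 0,"gripper": 0}
    - {"slide": [-0.33,-0.3,0],"turn": 0,"gripper": 0}
    - {"slide": [-0.44,-0.4,0],"turn": 0,"gripper": 0}
    - {"slide": [-0.53,-0.48,0],"turn": 0,"gripper": 0}

```text
time_s: 44.12
tcp_pos: [0.6116, -0.1369, 0.2161]
eef_rot: [180.0, 0.0, 177.2]
contact_force: [0.0, 0.2, -0.0]
gripper_width: 0.0002
gripper_force: 0.0
```

Call:
send_rows:
  moves:
    - {"slide": [-0.11,-0.1,0],"turn": 0,"gripper": 0}
    - {"slide": [-0.22,-0.2,0],"turn": 0,"gripper": 0}
    - {"slide": [-0.33,-0.3,0],"turn": 0,"gripper": 0}
    - {"slide": [-0.44,-0.4,0],"turn": 0,"gripper": 0}
    - {"slide": [-0.53,-0.48,0],"turn": 0,"gripper": 0}

```text
time_s: 44.53
tcp_pos: [0.6875, -0.2128, 0.2158]
eef_rot: [-180.0, 0.0, 177.2]
contact_force: [0.8, 0.6, 0.2]
gripper_width: 0.0007
gripper_force: 0.0
```

```bash
cat > chk.py <<'E'
from h import *
t=cap('top')
print([(np.round(d['location'],3),round(d['p'],2)) for d in optics.look_for('top','carton_1')],'lever',[(np.round(d['location'],3),round(d['p'],2)) for d in optics.look_for('top','lever_tip')])
hs=cv2.cvtColor(t['img'],cv2.COLOR_RGB2HSV)
def rects(mask,mn,nm):
    m=mask.astype(np.uint8);m[:185]=0;m[275:]=0;m[:,:100]=0;m[:,210:]=0
    n,l,st,ce=cv2.connectedComponentsWithStats(m)
    for i in range(1,n):
        if st[i,4]>mn:
            q=np.argwhere(l==i)[:,::-1];P=np.array([onz(t,p,.033)[:2] for p in q.astype(float)])
            w,v=np.linalg.eigh(np.cov(P.T));d=v[:,1];print(nm,st[i,4],P.mean(0).round(3),'axis',round((np.degrees(np.arctan2(d[1],d[0]))+90)%180-90,1),np.sqrt(w*12).round(3))
rects(cv2.inRange(hs,(100,120,30),(130,255,255))==0,150,'all')
rects(cv2.inRange(hs,(40,80,40),(85,255,255))>0,8,'green')
rects((hs[:,:,1]<70)&(hs[:,:,2]>110),40,'white')
E
python3 chk.py; python3 -c "
from h import *
goto(.685,-.212,.11)"
```

```text
[(array([0.552, 0.24 , 0.036]), 0.95), (array([0.469, 0.364, 0.031]), 0.93), (array([0.564, 0.335, 0.032]), 0.78), (array([0.453, 0.245, 0.034]), 0.73)] lever [(array([0.55 , 0.24 , 0.034]), 0.6)]
all 242 [0.566 0.459] axis -0.4 [0.015 0.143]
all 533 [0.466 0.176] axis -1.2 [0.021 0.216]
all 689 [0.568 0.339] axis -0.9 [0.063 0.08 ]
all 663 [0.553 0.236] axis -2.4 [0.061 0.081]
all 693 [0.465 0.363] axis -1.9 [0.064 0.078]
all 678 [0.458 0.246] axis -4.3 [0.061 0.081]
all 208 [0.382 0.374] axis 88.2 [0.008 0.198]
green 55 [0.569 0.359] axis -3.0 [0.007 0.058]
green 57 [0.552 0.223] axis -2.7 [0.007 0.059]
green 62 [0.466 0.384] axis -1.3 [0.007 0.061]
green 57 [0.457 0.232] axis -3.4 [0.007 0.06 ]
white 211 [0.569 0.46 ] axis -0.2 [0.013 0.132]
white 296 [0.569 0.337] axis -3.7 [0.035 0.063]
white 305 [0.554 0.244] axis -0.8 [0.036 0.064]
white 298 [0.465 0.362] axis -1.6 [0.035 0.062]
white 308 [0.458 0.253] axis -3.4 [0.035 0.063]
white 166 [0.382 0.386] axis 88.0 [0.008 0.17 ]
tcp [ 0.6868 -0.2126  0.215 ] [ 1.800e+02 -1.000e-01  1.771e+02] slide [0.011 0.004 0.7  ] None
```

All four cartons are label up, within about 2° of the tote's axis and clear of each other. Now I swing the lever back.

Call:
send_rows:
  moves:
    - {"slide": [0.01,0,0.15],"turn": 0,"gripper": 0}
    - {"slide": [0.01,0,0.35],"turn": 0,"gripper": 0}
    - {"slide": [0.01,0,0.55],"turn": 0,"gripper": 0}
    - {"slide": [0.01,0,0.69],"turn": 0,"gripper": 0}
    - {"slide": [0.01,0,0.69],"turn": 0,"gripper": 0}

```text
time_s: 45.1
tcp_pos: [0.6813, -0.2109, 0.1074]
eef_rot: [179.9, -0.5, 177.2]
contact_force: [-0.8, 0.4, -1.4]
gripper_width: 0.0002
gripper_force: 0.0
```

Call:
send_rows:
  moves:
    - {"slide": [0,0.1,0],"turn": 0,"gripper": 0}
    - {"slide": [0.01,0.2,0],"turn": 0,"gripper": 0}
    - {"slide": [0.02,0.3,0],"turn": 0,"gripper": 0}
    - {"slide": [0.02,0.4,0],"turn": 0,"gripper": 0}
    - {"slide": [0.03,0.5,0],"turn": 0,"gripper": 0}

```text
time_s: 45.52
tcp_pos: [0.6847, -0.1359, 0.1142]
eef_rot: [180.0, 0.2, 177.2]
contact_force: [0.4, -0.5, 0.9]
gripper_width: 0.0002
gripper_force: 0.5
```

Call:
send_rows:
  moves:
    - {"slide": [0,0.03,0],"turn": 0,"gripper": 0}
    - {"slide": [0,0.06,0],"turn": 0,"gripper": 0}
    - {"slide": [0,0.09,0],"turn": 0,"gripper": 0}
    - {"slide": [0,0.1,0],"turn": 0,"gripper": 0}
    - {"slide": [0,0.1,0],"turn": 0,"gripper": 0}

```text
time_s: 45.93
tcp_pos: [0.6845, -0.1228, 0.1123]
eef_rot: [180.0, -0.0, 177.1]
contact_force: [0.5, -0.4, -0.7]
gripper_width: 0.0003
gripper_force: 0.0
```

Call:
send_rows:
  moves:
    - {"slide": [0,0.02,0],"turn": 0,"gripper": 0}
    - {"slide": [0,0.03,0],"turn": 0,"gripper": 0}
    - {"slide": [0,0.05,0],"turn": 0,"gripper": 0}
    - {"slide": [0,0.05,0],"turn": 0,"gripper": 0}
    - {"slide": [0,0.05,0],"turn": 0,"gripper": 0}

```text
time_s: 46.35
tcp_pos: [0.6849, -0.1154, 0.1124]
eef_rot: [180.0, -0.0, 177.1]
contact_force: [0.5, -0.3, -0.8]
gripper_width: 0.0006
gripper_force: 0.0
```

Call:
send_rows:
  moves:
    - {"slide": [0,0.01,0],"turn": 0,"gripper": 0}
    - {"slide": [0,0.02,0],"turn": 0,"gripper": 0}
    - {"slide": [0,0.03,0],"turn": 0,"gripper": 0}
    - {"slide": [0,0.03,0],"turn": 0,"gripper": 0}
    - {"slide": [0,0.03,0],"turn": 0,"gripper": 0}

```text
time_s: 46.77
tcp_pos: [0.6852, -0.1109, 0.1125]
eef_rot: [180.0, 0.0, 177.1]
contact_force: [-1.0, -0.1, -0.2]
gripper_width: 0.0004
gripper_force: 0.1
```

Call:
send_rows:
  moves:
    - {"slide": [0,0.01,0],"turn": 0,"gripper": 0}
    - {"slide": [0,0.02,0],"turn": 0,"gripper": 0}
    - {"slide": [0,0.03,0],"turn": 0,"gripper": 0}
    - {"slide": [0,0.04,0],"turn": 0,"gripper": 0}
    - {"slide": [0,0.04,0],"turn": 0,"gripper": 0}

```text
time_s: 47.18
tcp_pos: [0.6852, -0.1085, 0.1126]
eef_rot: [-179.8, -0.1, 177.1]
contact_force: [1.4, -15.1, -2.6]
gripper_width: 0.0006
gripper_force: 7.8
```

Stop reached (15 N). I back off, rise and check.

Call:
send_rows:
  moves:
    - {"slide": [0,-0.1,0],"turn": 0,"gripper": 0}
    - {"slide": [0,-0.2,-0.15],"turn": 0,"gripper": 0}
    - {"slide": [0,-0.3,-0.35],"turn": 0,"gripper": 0}
    - {"slide": [0.05,-0.45,-0.55],"turn": 0,"gripper": 0}
    - {"slide": [0.2,-0.6,-0.75],"turn": 0,"gripper": 0}

```text
time_s: 47.6
tcp_pos: [0.6534, -0.1932, 0.2243]
eef_rot: [180.0, 0.0, 177.2]
contact_force: [0.8, -0.8, 1.4]
gripper_width: 0.0005
gripper_force: 0.0
```

Call:
send_rows:
  moves:
    - {"slide": [0.15,-0.1,0],"turn": 0,"gripper": 0}
    - {"slide": [0.3,-0.2,0],"turn": 0,"gripper": 0}
    - {"slide": [0.45,-0.3,0],"turn": 0,"gripper": 0}
    - {"slide": [0.5,-0.3,0],"turn": 0,"gripper": 0}
    - {"slide": [0.5,-0.3,0],"turn": 0,"gripper": 0}

```text
time_s: 48.02
tcp_pos: [0.5734, -0.2343, 0.2245]
eef_rot: [180.0, 0.1, 177.0]
contact_force: [-0.5, -0.2, 0.6]
gripper_width: 0.0003
gripper_force: 0.0
```

```bash
python3 chk.py|egrep -v white; python3 - <<'E'
from h import *
s=get_state();print(s['tcp_pos'],s['contact_force'])
for n in('top','side'):
    c=cap(n);h=cv2.cvtColor(c['img'],cv2.COLOR_RGB2HSV);m=(((h[:,:,0]<6)|(h[:,:,0]>174))&(h[:,:,1]>150)&(h[:,:,2]>80)).astype(np.uint8)
    k,l,st,ce=cv2.connectedComponentsWithStats(m);print(n,[(st[i,4],ce[i].round(1).tolist()) for i in range(1,k) if st[i,4]>5])
    print([(np.round(d['location'],3),round(d['p'],2)) for d in optics.look_for(n,'lever_tip')])
    for kk in('wash_bottle','wipes_box','tape_roll'):print(kk,[np.round(d['location'],3) for d in optics.look_for(n,kk)[:1]])
E
```

```text
[(array([0.456, 0.247, 0.033]), 0.96), (array([0.553, 0.24 , 0.035]), 0.89), (array([0.564, 0.335, 0.033]), 0.82), (array([0.47 , 0.362, 0.032]), 0.64)] lever []
all 266 [0.561 0.459] axis 0.1 [0.015 0.147]
all 681 [0.568 0.338] axis 0.0 [0.063 0.081]
all 653 [0.553 0.236] axis -3.2 [0.061 0.081]
all 250 [0.441 0.171] axis -1.2 [0.014 0.162]
all 688 [0.465 0.363] axis -2.5 [0.063 0.078]
all 672 [0.457 0.246] axis -3.7 [0.061 0.08 ]
all 208 [0.382 0.375] axis 88.2 [0.008 0.195]
green 55 [0.569 0.359] axis -3.3 [0.007 0.058]
green 56 [0.552 0.223] axis -2.7 [0.007 0.059]
green 62 [0.466 0.384] axis -1.6 [0.007 0.06 ]
green 56 [0.458 0.232] axis -3.5 [0.007 0.061]
[ 0.57578523 -0.23335595  0.2237876 ] [ 0.3602671  -0.46968229  0.34549666]
top [(np.int32(87), [198.4, 127.8]), (np.int32(75), [47.3, 186.6])]
[]
wash_bottle [array([0.738, 0.164, 0.12 ])]
wipes_box [array([ 0.421, -0.55 ,  0.088])]
tape_roll [array([ 0.587, -0.507,  0.02 ])]
side [(np.int32(52), [279.2, 203.6]), (np.int32(6), [300.2, 208.7]), (np.int32(129), [220.6, 267.0])]
[(array([ 0.687, -0.073,  0.127]), 0.48)]
wash_bottle [array([0.742, 0.196, 0.113])]
wipes_box [array([ 0.422, -0.514,  0.088])]
tape_roll []
```

Side view: the ball is back at (279,204), as at the start (280,203). Bottle and wipes box are unmoved by these readings, as is the roll (seen from the top camera only).

```bash
python3 -c "
from plant import order
print(order.close_job())"
```

```text
the job is handed in; nothing more can be done
None
```

All four cartons were packed in the tote label up, flat and square, with two of them turned over first; the lever is back at run, the bottle, wipes box and tape roll were left where they stood, and the job is handed in (no verdict was returned).

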